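# Fit the turned posts of a flower riser

## Task

Fit every loose turned post from the drilled block into a free socket of the riser's rail: start its tapered foot by hand, then tap it with the rubber mallet until its collar sits fully down on the rail, without shoving it home with the gripper. Then lay the aluminium straightedge along the post tops, from end post to end post, let go of it and press down on it over the left end post and then over the right one to feel that it does not rock. Finish with the straightedge lying flat on the felt mat and the mallet with its head on the mat beside it, and leave the glue bottles, glue stick, tape, jar, vase and pliers where they are.

Things in the scene. Friction and masses are not known exactly. Their poses are not given: they have to be found in the camera images.
- rail: Fixed base rail of the flower riser: wooden beam 100 mm deep (its x, away from the robot), 330 mm long (its y, to the robot's left), 55 mm high; yaw varies. Origin: centre of its underside on the table. Three round tapered sockets open upwards along its middle line; two end posts, already home, stand 130 mm either side of the centre, their tops 130 mm above the table.
- socket0 (a point): Centre of the mouth of the left socket in the rail's top face, 65 mm left of the rail's centre and 55 mm above the table. Mouth 27.4 mm in diameter, right through the rail, closing downwards by 1.5 degrees a side.
- socket1 (a point): The same for the middle socket, at the rail's centre.
- socket2 (a point): The same for the right socket, 65 mm to the right of the centre.
- end_left (a point): Centre of the flat top (40 mm in diameter) of the fixed end post on the rail's left (+y) end, 130 mm above the table.
- end_right (a point): Centre of the flat top of the fixed end post on the rail's right (-y) end.
- post1: Loose turned wooden post like the end posts, 130 g, absent in some starts, standing upright in the drilled block. Origin: centre of the collar's underside (shoulder), z up the post. Collar 44 mm in diameter, 10 mm high; shaft 32 mm in diameter at 12 to 61 mm; cap 40 mm in diameter at 63 to 75 mm. Below: tapered foot, 28 mm in diameter at the shoulder, to a rounded nose 43 mm down. Any yaw.
- post1_top (a point): Centre of post1's flat top, 75 mm above its shoulder. A post lowered into a socket and let go stands upright with its shoulder some 6 to 11 mm above the rail; tapping or pressing on its top with about 12 to 20 N drives it down until the shoulder meets the rail, and friction then holds it.
- post2: Another loose post like post1; absent in some starts.
- post3: Another loose post like post1; absent in some starts.
- block: Fixed plywood block, 200 mm (its own x) by 75 mm by 55 mm high, with three plain 34 mm holes at -65, 0 and 65 mm along its x. Origin: centre of its underside. The posts stand in it with the shoulder at 55 mm and the foot 43 mm deep: lift a post by 50 mm before moving it aside.
- mallet: Rubber mallet, 0.37 kg, standing on a flat face of its head: head an upright cylinder 60 mm in diameter, 56 mm high; wooden handle about 25 mm thick, running level along the mallet's x to 185 mm from the head's axis, its centre line 28 mm up. Origin: centre of the face it stands on, z up. Can be gripped by the sides of the head, across the handle; strikes with the lower face.
- mallet_head (a point): Centre of the mallet's head, 28 mm above the face it stands on.
- ruler: Aluminium straightedge, 0.22 kg: a flat strip 310 mm long (its own x), 42 mm wide and 5 mm thick, with a grip rib on top along its middle line, 14 mm wide, 16 mm high and 210 mm long; the last 50 mm at either end is bare strip. Origin: centre of its underside, z up. At the start it lies on the felt mat.
- felt: Grey felt mat fixed to the table, 180 mm (its own x) by 480 mm (its own y), 3 mm thick. Origin: centre of its underside. The place for the straightedge and the mallet.
- glue1: White glue bottle, 38 mm in diameter and 108 mm high; bystander, leave alone. Origin: centre of its underside.
- glue2: Another such glue bottle; bystander.
- gluestick: Blue glue stick standing upright, 35 mm in diameter and 100 mm high; bystander.
- tape: Roll of green tape lying flat, 76 mm in diameter and 24 mm high; bystander.
- vase: White vase, 80 mm in diameter and 170 mm high; bystander.
- jar: Glass jar, 60 mm in diameter and 70 mm high; bystander.
- pliers: Pliers lying flat, about 170 mm long; bystander.
Not all that is in view belongs to the job. Leave any pink or yellow look-alike of the post1 alone.

How it is judged (in metres and radians):
On the way, in this order (a step that is already met when the one before it is completed fails the run):
1. the mallet is brought down on a post that stands in a socket (((contact force between mallet and post1 above 3 N and (horizontal distance between post1 and socket0 below 0.006 m or horizontal distance between post1 and socket1 below 0.006 m or horizontal distance between post1 and socket2 below 0.006 m)) or (contact force between mallet and post2 above 3 N and (horizontal distance between post2 and socket0 below 0.006 m or horizontal distance between post2 and socket1 below 0.006 m or horizontal distance between post2 and socket2 below 0.006 m)) or (contact force between mallet and post3 above 3 N and (horizontal distance between post3 and socket0 below 0.006 m or horizontal distance between post3 and socket1 below 0.006 m or horizontal distance between post3 and socket2 below 0.006 m)))).
2. every loose post is tapped home in a socket, upright, its collar down on the rail ((horizontal distance between post1 and socket0 below 0.003 m or horizontal distance between post1 and socket1 below 0.003 m or horizontal distance between post1 and socket2 below 0.003 m) and z of post1 in the frame of rail between 0.052 and 0.0572 m and angle between each of post1, post2, post3's own z axis and vertical below 0.03 rad and (horizontal distance between post2 and socket0 below 0.003 m or horizontal distance between post2 and socket1 below 0.003 m or horizontal distance between post2 and socket2 below 0.003 m) and z of post2 in the frame of rail between 0.052 and 0.0572 m and (horizontal distance between post3 and socket0 below 0.003 m or horizontal distance between post3 and socket1 below 0.003 m or horizontal distance between post3 and socket2 below 0.003 m) and z of post3 in the frame of rail between 0.052 and 0.0572 m), for 0.2 s.
3. the straightedge lies flat along the post tops, from end post to end post, let go (x of ruler in the frame of rail between -0.015 and 0.015 m and y of ruler in the frame of rail between -0.03 and 0.03 m and z of ruler in the frame of rail between 0.127 and 0.133 m and angle between ruler's own z axis and vertical below 0.02 rad and angle between the x axis of ruler and the y axis of rail, either way round below 0.1 rad and contact force between the fingers and ruler below 0.1 N), for 0.2 s.
4. it is pressed down over the left end post and stays flat (all of step 2 and x of ruler in the frame of rail between -0.015 and 0.015 m and y of ruler in the frame of rail between -0.03 and 0.03 m and z of ruler in the frame of rail between 0.127 and 0.133 m and angle between ruler's own z axis and vertical below 0.02 rad and angle between the x axis of ruler and the y axis of rail, either way round below 0.1 rad and contact force between the fingers and ruler above 1.5 N and y of the grasp point in the frame of rail between 0.095 and 0.165 m), for 0.1 s.
5. it is pressed down over the right end post and stays flat (all of step 2 and x of ruler in the frame of rail between -0.015 and 0.015 m and y of ruler in the frame of rail between -0.03 and 0.03 m and z of ruler in the frame of rail between 0.127 and 0.133 m and angle between ruler's own z axis and vertical below 0.02 rad and angle between the x axis of ruler and the y axis of rail, either way round below 0.1 rad and contact force between the fingers and ruler above 1.5 N and y of the grasp point in the frame of rail between -0.165 and -0.095 m), for 0.1 s.
At the end, for the whole second after the job is handed in: Every loose post stands upright (within 0.03 rad) in a socket of its own, within 3 mm of its centre, its shoulder within about 2 mm of the rail's top; the straightedge lies flat on the felt mat with its middle over the mat; the mallet rests with the middle of its head over the mat; nothing moves (all of step 2 and x of ruler in the frame of felt between -0.09 and 0.09 m and y of ruler in the frame of felt between -0.24 and 0.24 m and height (world z) of ruler below 0.008 m and angle between ruler's own z axis and vertical below 0.08 rad and x of mallet_head in the frame of felt between -0.09 and 0.09 m and y of mallet_head in the frame of felt between -0.24 and 0.24 m and height (world z) of mallet_head below 0.045 m and linear speed of each of ruler, mallet below 0.02 m/s); the robot touches nothing.
It fails at once if a post is shoved home or squeezed at the bottom of its travel by the gripper (gripper force over 3 N on a post whose shoulder is within about 2 mm of the rail) ((((horizontal distance between post1 and socket0 below 0.003 m or horizontal distance between post1 and socket1 below 0.003 m or horizontal distance between post1 and socket2 below 0.003 m) and z of post1 in the frame of rail between 0.052 and 0.0572 m and angle between post1's own z axis and vertical below 0.03 rad) and contact force between the fingers and post1 above 3 N) or (((horizontal distance between post2 and socket0 below 0.003 m or horizontal distance between post2 and socket1 below 0.003 m or horizontal distance between post2 and socket2 below 0.003 m) and z of post2 in the frame of rail between 0.052 and 0.0572 m and angle between post2's own z axis and vertical below 0.03 rad) and contact force between the fingers and post2 above 3 N) or (((horizontal distance between post3 and socket0 below 0.003 m or horizontal distance between post3 and socket1 below 0.003 m or horizontal distance between post3 and socket2 below 0.003 m) and z of post3 in the frame of rail between 0.052 and 0.0572 m and angle between post3's own z axis and vertical below 0.03 rad) and contact force between the fingers and post3 above 3 N)).
It fails at once if a bystander (glue, glue stick, tape, vase, jar, pliers) is moved more than 3 cm (distance of any of glue1, glue2, gluestick, tape, vase, jar, pliers from where it was at the start of the episode above 0.03 m).
Of post1, post2, post3 only 2 to 3 are there at a start; the rules pass over those that are not, and their reading is None.
At some moment in a run one of mallet may be knocked a few centimetres aside while the robot is not near it.
It also fails if it takes over 210 s, if anything falls off the work surface, if the arm or the gripper's body presses on something with over 40 N, if the wrist force passes 120 N, or if a joint passes its speed limit or range.

## Robot

A 7-joint arm with a two-finger parallel gripper is mounted at the origin on the work surface. World frame = base frame: x ahead of the robot, y to its left, z up, the work surface at z = 0. Lengths are in mm, angles in rad, forces in N, time in s.
With the tool pointing down it reaches from about 425 to 950 mm from the base axis. Payload 4.7 kg.
Tool frame: the origin (TCP) lies between the finger pads; the fingertips stand 22 mm ahead of it and the grasp point (between the pads) lies 3 mm ahead of it; z points along the fingers, y is the direction in which the jaws open and shut (so a half turn about z gives the same grasp; the last joint's range is limited). The gripper opens to 87 mm and grips with 3 to 60 N. Pads are 19 mm wide; open, the fingers measure 117 mm over their backs; the gripper's body (75 mm by 190 mm) begins 51 mm behind the grasp point.
Start: joints at [1.101, 0.469, -0.049, 1.532, 0.024, 1.141, -0.082], TCP at [288.046, -610.475, 212.473] pointing down, gripper open.
Joint ranges: [-2.59, 2.59], [-0.33, 1.99], [-1.39, 1.29], [0.1, 2.45], [-1.04, 4.18], [0.21, 1.99], [-2.66, 2.66]. Speed limits (rad/s): [2.57, 2.57, 3.14, 3.14, 3.14, 3.14, 3.14].

## Interface

Orientations are given as a 3x3 rotation matrix whose columns are the frame's x, y, z axes.
In Python, from cell import r gives the robot as it stands. The module is installed in compiled form; this text tells all that it offers.
- The arm moves only by the shell command python3 -m jog 'ROWS' [OPENING] [FORCE]. ROWS is JSON, a list of rows, each a list of 6 numbers: the shift along the world's x, y, z in cm, then the turn, a rotation vector about the world's x, y, z in degrees. In form: [[dx, dy, dz, rx, ry, rz], ...]. A call has 1 to 5 rows; each row is the pose to reach, as a shift and turn from the pose measured when the call began; what a row does not reach only later rows make up. A row lasts 1/12 s, in which the tool goes at most 41.7 mm and 7.16 degrees, less where a joint would pass 70% of its speed; a pose out of reach is approached as far as the arm can. A call with a gripper value outside its range is refused whole. OPENING is the opening, from -1 (shut) to 1 (fully open), so that 0 is half open, set as the call begins (- or left out, the last holds). The fingers move at their own pace and stop on an object; FORCE is the grip in N (left out, the last holds). Time passes only in rows, so rows that repeat a pose let the fingers close. It gives the time, the measured TCP pose, the force and the opening at its end, in the units of the state.
- r.observe(): the state, without advancing time (a new reading comes with each control period).
- r.snapshot(name): name is "side" or "top" or "wrist"; returns (picture, depth): 384x512x3 uint8, red, green, blue; 384x512 float32, mm along the optical axis (not along the pixel's ray), 0 where there is no reading.
- r.camera_params(name): a dict with "fov_y" (degrees; the focal length in pixels is half the picture's height over the tangent of half this angle, whatever the lens; pixels are square), "cx", "cy" (the principal point, pixels), "k1" (the pictures are not rectified: a ray, as slopes to the right and down, at radius r is drawn at 1 + k1 r^2 times it, then the intrinsics apply), "eye" and "attitude" of the camera in the world. Camera axes: x right, y up, looking along -z (the intrinsics and any distortion apply to the point x, -y, -z); pixel columns grow to the right and rows downward; lengths in mm; the calibration is good to about 2 mm. A picture is of the moment at which its call begins: read the wrist's pose just before it. camera_params takes no time and is no camera call; for the wrist camera it gives the pose at the moment of the call.
- r.sign_off(): hands the job in, once; it reports no verdict.
The state is a dict: "time_s": time; "joints": joint angles; "qvel": joint speeds; "joint_efforts": joint torques, N m; "ee_pos": TCP position; "tool_rot": TCP orientation; "force": force on the tool from outside, world axes, zero at the start; "wrist_torque": the same for the moment, N m; "grip_width": finger opening in mm.
Only numpy, scipy, OpenCV 4.12 (cv2) and the standard library are available. Lean on these libraries where they do the work, as an engineer would, in place of code of your own. Each camera call takes 0.05 s, during which the arm holds its last target. There are 200 camera calls.

## Working session

There is one attempt and no reset: what is moved stays moved. The work goes in short steps, Python scripts to look and compute and a shell command to move; the robot and the scene stay as the last step left them, time stands still between calls to the robot, and variables do not carry over. Pictures are saved under pics/ and viewed, about 12 in all and at most 16, crops included, and the job is handed in when it is done.

```bash
mkdir -p pics
cat > h.py <<'E'
import numpy as np, cv2
from cell import r
def snap(n,f=None):
    p=r.camera_params(n); im,d=r.snapshot(n)
    if f: cv2.imwrite('pics/'+f,im[:,:,::-1])
    return im,d,p
def rays(p,uv,H=384):
    uv=np.atleast_2d(np.asarray(uv,float)); f=H/2/np.tan(np.radians(p['fov_y'])/2)
    xd=(uv-[p['cx'],p['cy']])/f; x=xd.copy()
    for _ in range(20): x=xd/(1+p['k1']*(x**2).sum(1,keepdims=True))
    d=np.c_[x[:,0],-x[:,1],-np.ones(len(x))]
    return np.array(p['eye']), d@np.array(p['attitude']).T
def plane(p,uv,z):
    e,d=rays(p,uv); return e+d*((z-e[2])/d[:,2])[:,None]
def cloud(p,d):
    v,u=np.mgrid[0:384,0:512]; e,R=rays(p,np.c_[u.ravel(),v.ravel()])
    P=e+R*d.ravel()[:,None]; P[d.ravel()==0]=np.nan
    return P.reshape(384,512,3)
def st():
    o=r.observe(); print('t',round(o['time_s'],2),'pos',np.round(o['ee_pos'],1),'F',np.round(o['force'],1),'w',round(o['grip_width'],1)); print(np.round(o['tool_rot'],3).tolist(),'q',np.round(o['joints'],2)); return o
E
python3 - <<'E'
from h import *
st()
a,d,p=snap('top','top0.png'); b,_,q=snap('side','side0.png'); np.savez('t0.npz',a=a,d=d)
for x in (p,q): print({k:np.round(v,3).tolist() for k,v in x.items()})
E
```

```text
t 0.0 pos [ 287.8 -609.9  211.4] F [ 0.4 -0.4 -0.6] w 87.4
[[0.904, 0.427, -0.001], [0.427, -0.904, 0.002], [-0.0, -0.002, -1.0]] q [ 1.1   0.47 -0.05  1.53  0.02  1.14 -0.08]
{'fov_y': 50.759, 'cx': 255.007, 'cy': 191.916, 'k1': -0.019, 'eye': [390.746, -46.153, 1282.228], 'attitude': [[-0.0, 0.99, -0.139], [-1.0, -0.002, -0.013], [-0.013, 0.139, 0.99]]}
{'fov_y': 56.806, 'cx': 255.053, 'cy': 197.299, 'k1': -0.068, 'eye': [460.81, 591.662, 883.167], 'attitude': [[-0.99, 0.103, -0.091], [-0.138, -0.765, 0.629], [-0.005, 0.636, 0.772]]}
```

View pics/top0.png

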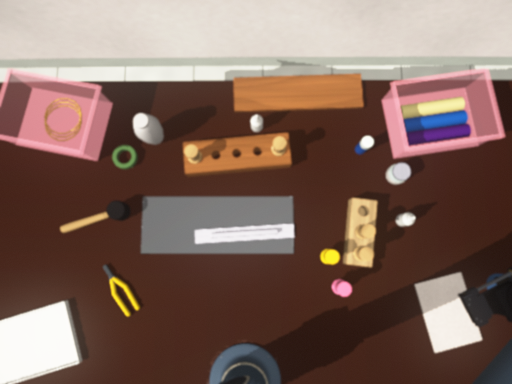

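View pics/side0.png

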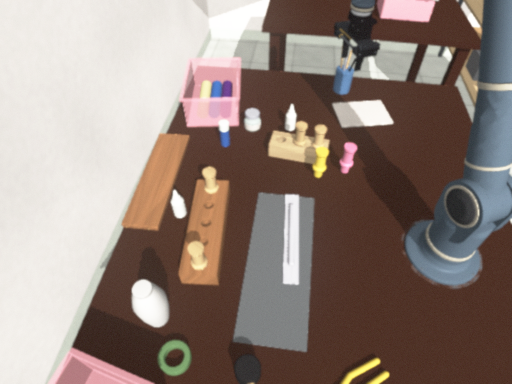

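The top view shows the rail at (237,153) with end posts at (192,153) and (279,145). The block is at (361,232) with two loose posts at (367,231) and (365,254), and its third hole is empty. The ruler is on the felt at (245,234), and the mallet head is at (118,210). The yellow and pink look-alikes are next to the block.

Run:
```python
from h import *
z=np.load('t0.npz'); a,d=z['a'],z['d']; p=r.camera_params('top'); C=cloud(p,d)
Z=C[...,2]
def comp(m,name,amin=20):
    n,l,s,c=cv2.connectedComponentsWithStats(m.astype(np.uint8))
    for i in range(1,n):
        if s[i,4]>=amin:
            pts=C[l==i]; print(name,s[i,:5],'uv',np.round(c[i],1),'med',np.round(np.nanmedian(pts,0),1))
            yield c[i],l==i
box=np.zeros(Z.shape,bool); box[100:290,170:430]=1
for c,m in comp(box&(Z>122)&(Z<140),'top130'): print('   plane130',np.round(plane(p,c,130),1))
# rail
g=cv2.cvtColor(a,cv2.COLOR_RGB2HSV)
def rect(m,zz,name):
    ys,xs=np.nonzero(m); P=plane(p,np.c_[xs,ys],zz)[:,:2].astype(np.float32)
    R=cv2.minAreaRect(P); print(name,np.round(R[0],1),np.round(R[1],1),round(R[2],1))
b2=np.zeros(Z.shape,bool); b2[125:180,175:300]=1
rect(b2&(Z>48)&(Z<62),55,'rail')
b3=np.zeros(Z.shape,bool); b3[190:275,335:385]=1
rect(b3&(Z>48)&(Z<62),55,'block')
b4=np.zeros(Z.shape,bool); b4[195:230,100:135]=1
for c,m in comp(b4&(Z>45)&(Z<65),'mhead'): print(np.round(plane(p,c,56),1))
b5=np.zeros(Z.shape,bool); b5[195:245,50:106]=1
m=b5&(g[...,2]>110)&(g[...,1]>60); rect(m,40,'handle')
b6=np.zeros(Z.shape,bool); b6[215:250,185:300]=1
m=b6&(a.min(2)>150); rect(m,8,'ruler')
print('rib z',np.nanmedian(Z[b6&(Z>14)]))
b7=np.zeros(Z.shape,bool); b7[190:260,135:300]=1
m=b7&(g[...,1]<60)&(a.max(2)>50); rect(m,3,'felt')
```

```text
top130 [393 100  37  53 400] uv [405.8 131.8] med [ 719.1 -465.1  128.9]
   plane130 [[ 729.3 -473.2  130. ]]
top130 [273 136  13  14 139] uv [279.  142.4] med [ 698.2 -101.3  130.4]
   plane130 [[ 698.2 -101.4  130. ]]
top130 [185 144  14  14 152] uv [191.4 150.5] med [675.1 155.6 130.9]
   plane130 [[674.8 155.  130. ]]
top130 [361 224  14  14 163] uv [367.5 230.4] med [ 442.6 -349.4  130.2]
   plane130 [[ 441.5 -349.6  130. ]]
top130 [359 247  15  14 167] uv [365.7 253.3] med [ 378.1 -342.   130.3]
   plane130 [[ 377.2 -342.2  130. ]]
rail [702.4  29.2] [134.2 327.3] 5.2
block [ 442.1 -349.3] [ 77.3 200.4] 83.2
mhead [106 200  21  20 311] uv [116.2 209.3] med [510.3 394.4  56.9]
[[509.7 395.   56. ]]
handle [471.3 503.8] [ 27.9 149.8] 18.5
ruler [438.5   6.4] [ 49.4 313.4] 3.5
rib z 24.553903488299852
felt [467.2  89.9] [180.7 484.7] 0.0
```

```bash
python3 -m jog '[[8,13,2,0,0,-16],[8,13,2,0,0,-16],[8,13,2,0,0,-16],[8,13,2,0,0,-16],[8,13,2,0,0,-16]]' 0.5 20; python3 -m jog '[[7.4,13,2,0,0,-16],[7.4,13,2,0,0,-16],[7.4,13,2,0,0,-16],[7.4,13,2,0,0,-16],[7.4,13,2,0,0,-16]]'
python3 - <<'E'
from h import *
st(); a,d,p=snap('wrist','w1.png'); C=cloud(p,d); Z=C[...,2]
m=((Z>122)&(Z<138)).astype(np.uint8); n,l,s,c=cv2.connectedComponentsWithStats(m)
for i in range(1,n):
    if s[i,4]>200: print(s[i],np.round(c[i],1),np.round(np.nanmedian(C[l==i],0),1),np.round(plane(p,c[i],130),1))
print(np.round(p['eye'],1),np.round(p['attitude'],3))
E
```

```text
time_s: 0.52
ee_pos: [373.8, -472.9, 232.2]
tool_rot: [[0.985, 0.172, 0.003], [0.172, -0.985, 0.005], [0.004, -0.004, -1.0]]
force: [1.0, 0.8, -0.3]
grip_width: 67.2
time_s: 0.93
ee_pos: [453.3, -334.5, 253.1]
tool_rot: [[0.996, -0.093, 0.008], [-0.093, -0.996, 0.008], [0.007, -0.009, -1.0]]
force: [1.5, 0.2, -0.9]
grip_width: 64.9
t 0.93 pos [ 453.3 -334.5  253.1] F [ 1.5  0.2 -0.9] w 64.9
[[0.996, -0.093, 0.008], [-0.093, -0.996, 0.008], [0.007, -0.009, -1.0]] q [ 0.63  0.25 -0.07  1.75  0.01  1.13 -1.11]
[ 257  168   43   44 1463] [278.1 189.2] [ 441.6 -352.3  129.3] [[ 441.9 -352.3  130. ]]
[258 234  35  11 270] [275.3 240.1] [ 391.9 -346.   128.9] [[ 392.7 -345.9  130. ]]
[ 519.3 -342.1  425.2] [[-0.093  0.965  0.244]
 [-0.996 -0.088 -0.031]
 [-0.009 -0.246  0.969]]
```

View pics/w1.png

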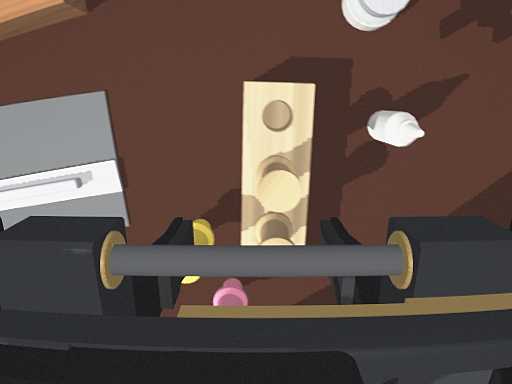

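The wrist view shows the near post top at (278,189), with the second partly hidden by the jaw. Next I move over the first post.

```bash
python3 -m jog '[[-1.16,-1.65,-3,-0.4,0.4,0],[-1.16,-1.65,-5,-0.4,0.4,-1.3],[-1.16,-1.65,-5,-0.4,0.4,-1.3],[-1.16,-1.65,-5,-0.4,0.4,-1.3],[-1.16,-1.65,-5,-0.4,0.4,-1.3]]'; python3 -m jog '[[0,0,0,0,0,0],[0,0,0,0,0,0]]'
```

```text
time_s: 1.4
ee_pos: [439.5, -355.8, 203.5]
tool_rot: [[0.993, -0.12, 0.0], [-0.12, -0.993, -0.002], [0.0, 0.002, -1.0]]
force: [0.9, -0.3, 1.1]
grip_width: 65.3
time_s: 1.57
ee_pos: [440.3, -356.6, 205.0]
tool_rot: [[0.993, -0.12, 0.002], [-0.12, -0.993, -0.004], [0.003, 0.004, -1.0]]
force: [1.0, 0.8, 0.6]
grip_width: 65.7
```

```bash
python3 -m jog '[[0.14,0.56,-3,0.2,0.1,0],[0.14,0.56,-6,0.2,0.1,0],[0.14,0.56,-8,0.2,0.1,0],[0.14,0.56,-8,0.2,0.1,0],[0.14,0.56,-8,0.2,0.1,0]]' 0.5; python3 -c "
from h import *
import time
st()"
```

```text
time_s: 1.98
ee_pos: [441.8, -351.0, 125.1]
tool_rot: [[0.993, -0.119, 0.0], [-0.119, -0.993, -0.0], [0.0, 0.0, -1.0]]
force: [0.1, 0.0, 1.2]
grip_width: 65.3
t 1.98 pos [ 441.8 -351.   125.1] F [0.1 0.  1.2] w 65.3
[[0.993, -0.119, 0.0], [-0.119, -0.993, -0.0], [0.0, 0.0, -1.0]] q [ 0.64  0.38 -0.06  1.89  0.03  0.87 -1.12]
```

```bash
python3 -m jog '[[0,0,-1.4,0,0,0],[0,0,-2.7,0,0,0],[0,0,-2.7,0,0,0],[0,0,-2.7,0,0,0]]'; python3 -m jog '[[0,0,0,0,0,0],[0,0,0,0,0,0],[0,0,0,0,0,0],[0,0,0,0,0,0],[0,0,0,0,0,0]]' -0.6 20;  python3 -m jog '[[0,0,0,0,0,0],[0,0,2,0,0,0],[0,0,5,0,0,0],[0,0,9,0,0,0],[0,0,9,0,0,0]]'
```

```text
time_s: 2.32
ee_pos: [442.6, -351.6, 99.7]
tool_rot: [[0.993, -0.119, 0.002], [-0.119, -0.993, -0.001], [0.002, 0.001, -1.0]]
force: [-0.2, -0.3, 0.1]
grip_width: 65.3
time_s: 2.73
ee_pos: [442.8, -351.8, 100.1]
tool_rot: [[0.993, -0.119, 0.003], [-0.119, -0.993, -0.002], [0.003, 0.002, -1.0]]
force: [-0.5, -0.3, 0.5]
grip_width: 39.7
time_s: 3.15
ee_pos: [446.6, -354.4, 197.3]
tool_rot: [[0.993, -0.12, 0.014], [-0.12, -0.993, -0.01], [0.015, 0.008, -1.0]]
force: [1.9, -0.4, -0.9]
grip_width: 39.1
```

Run:
```python
from h import *
st()
a,d,p=snap('wrist'); b,_,q=snap('side')
cv2.imwrite('pics/c1.png',np.vstack([a[:,:,::-1],cv2.resize(b[70:230,220:420,::-1],(512,410))[:216]]))
```

```text
t 3.15 pos [ 446.6 -354.4  197.3] F [ 1.9 -0.4 -0.9] w 39.1
[[0.993, -0.12, 0.014], [-0.12, -0.993, -0.01], [0.015, 0.008, -1.0]] q [ 0.64  0.31 -0.06  1.82  0.02  1.   -1.11]
```

View pics/c1.png

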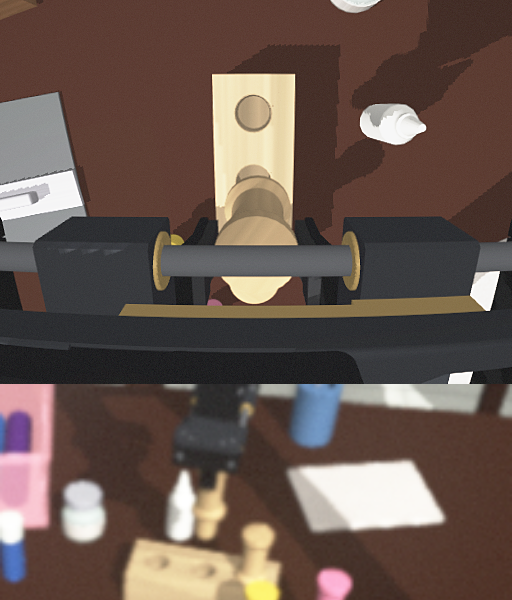

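```bash
python3 -m jog '[[0,0,0,-0.4,0.8,0],[0,0,0,-0.4,0.8,0]]'
python3 - <<'E'
from h import *
o=st()
a,d,p=snap('wrist'); C=cloud(p,d)
hsv=cv2.cvtColor(a,cv2.COLOR_RGB2HSV)
for v in range(175,300,8): 
    print(v,[tuple(np.round(C[v,u]-o['ee_pos'],0)) for u in (235,254,272)])
b,bd,q=snap('side'); Cb=cloud(q,bd)
m=(np.abs(Cb[...,0]-o['ee_pos'][0])<45)&(np.abs(Cb[...,1]-o['ee_pos'][1])<45)&(Cb[...,2]<o['ee_pos'][2]-25)&(Cb[...,2]>100)
ys,xs=np.nonzero(m)
for v in range(ys.min(),ys.max()+1,2):
    x=xs[ys==v]
    if len(x): print(v,x.min(),x.max(),np.round(Cb[v,(x.min()+x.max())//2]-o['ee_pos'],0))
E
```

```text
time_s: 3.42
ee_pos: [443.2, -351.3, 190.3]
tool_rot: [[0.993, -0.119, -0.011], [-0.119, -0.993, -0.01], [-0.01, 0.011, -1.0]]
force: [0.7, 0.3, -1.7]
grip_width: 39.0
t 3.42 pos [ 443.2 -351.3  190.3] F [ 0.7  0.3 -1.7] w 39.0
[[0.993, -0.119, -0.011], [-0.119, -0.993, -0.01], [-0.01, 0.011, -1.0]] q [ 0.63  0.31 -0.06  1.82  0.04  1.01 -1.13]
175 [(np.float64(0.0), np.float64(18.0), np.float64(-136.0)), (np.float64(-13.0), np.float64(2.0), np.float64(-185.0)), (np.float64(-10.0), np.float64(-17.0), np.float64(-161.0))]
183 [(np.float64(-7.0), np.float64(19.0), np.float64(-135.0)), (np.float64(16.0), np.float64(-1.0), np.float64(-35.0)), (np.float64(15.0), np.float64(-12.0), np.float64(-37.0))]
191 [(np.float64(12.0), np.float64(12.0), np.float64(-36.0)), (np.float64(14.0), np.float64(-1.0), np.float64(-25.0)), (np.float64(10.0), np.float64(-12.0), np.float64(-33.0))]
199 [(np.float64(8.0), np.float64(12.0), np.float64(-33.0)), (np.float64(13.0), np.float64(-0.0), np.float64(-13.0)), (np.float64(10.0), np.float64(-11.0), np.float64(-18.0))]
207 [(np.float64(8.0), np.float64(11.0), n
[... 1564 characters left out ...]
(np.float64(-14.0), np.float64(3.0), np.float64(29.0)), (np.float64(-14.0), np.float64(-5.0), np.float64(30.0))]
287 [(np.float64(-17.0), np.float64(13.0), np.float64(29.0)), (np.float64(-18.0), np.float64(4.0), np.float64(30.0)), (np.float64(-18.0), np.float64(-5.0), np.float64(30.0))]
295 [(np.float64(-162.0), np.float64(43.0), np.float64(-191.0)), (np.float64(-81.0), np.float64(11.0), np.float64(-61.0)), (np.float64(-82.0), np.float64(-3.0), np.float64(-60.0))]
117 296 297 [ 17.  -7. -35.]
119 295 307 [  1.  13. -27.]
121 295 307 [  0.  17. -31.]
123 296 307 [ -1.  21. -36.]
125 297 304 [  2.  21. -45.]
127 297 304 [  1.  14. -59.]
129 297 304 [  0.  12. -69.]
131 298 302 [ -1.   7. -81.]
```

```bash
python3 -m jog '[[0,0,5,0,0,0],[5,6,6,0,0,7],[9,11,6,0,0,14],[12,15,6,0,0,21],[12,15,6,0,0,28]]'; python3 -m jog '[[4,5,0,0,0,7],[7,9,0,0,0,14],[10,13,0,0,0,21],[13,16.4,0,0,0,28],[13,16.4,0,0,0,35]]';python3 -m jog '[[0,0,0,0,0,7],[0,0,0,0,0,14],[0,0,0,0,0,21],[0,0,0,0,0,28],[0,0,0,0,0,35]]';python3 -m jog '[[0,0,0,0,0,1],[0,0,0,0,0,1]]'
```

```text
time_s: 3.93
ee_pos: [547.2, -221.0, 248.6]
tool_rot: [[0.93, 0.366, -0.006], [0.366, -0.93, -0.013], [-0.01, 0.01, -1.0]]
force: [0.6, -1.4, -1.7]
grip_width: 39.2
time_s: 4.35
ee_pos: [676.2, -57.2, 247.4]
tool_rot: [[0.547, 0.837, 0.001], [0.837, -0.547, -0.014], [-0.011, 0.008, -1.0]]
force: [0.5, 0.3, -1.8]
grip_width: 38.8
time_s: 4.77
ee_pos: [675.7, -57.2, 245.7]
tool_rot: [[-0.038, 0.999, 0.006], [0.999, 0.038, -0.011], [-0.011, 0.006, -1.0]]
force: [-0.3, 0.3, -1.2]
grip_width: 38.9
time_s: 4.93
ee_pos: [675.1, -57.5, 244.1]
tool_rot: [[-0.054, 0.999, 0.004], [0.999, 0.054, -0.01], [-0.011, 0.003, -1.0]]
force: [0.2, -0.2, -1.2]
grip_width: 39.1
```

```bash
python3 -m jog '[[1.73,1.95,0,0.6,0.2,2.1],[1.73,1.95,0,0.6,0.2,2.1],[1.73,1.95,0,0.6,0.2,2.1],[1.73,1.95,0,0.6,0.2,2.1]]'
python3 - <<'E'
from h import *
o=st()
a,d,p=snap('wrist','w2.png'); C=cloud(p,d); Z=C[...,2]; np.savez('w2.npz',a=a,d=d)
m=((Z>122)&(Z<138)).astype(np.uint8); n,l,s,c=cv2.connectedComponentsWithStats(m)
for i in range(1,n):
    if s[i,4]>200: print(s[i],np.round(c[i],1),np.round(plane(p,c[i],130),1))
# holes: dark circular within rail top
R=((Z>45)&(Z<62)).astype(np.uint8); 
ys,xs=np.nonzero(R); print('rail px',xs.min(),xs.max(),ys.min(),ys.max())
H=((Z<46)&(cv2.morphologyEx(R,cv2.MORPH_CLOSE,np.ones((61,61)))>0)).astype(np.uint8)
n,l,s,c=cv2.connectedComponentsWithStats(H)
for i in range(1,n):
    if s[i,4]>100: print('hole',s[i],np.round(c[i],1),np.round(plane(p,c[i],55),1))
E
```

```text
time_s: 5.27
ee_pos: [692.1, -38.2, 243.5]
tool_rot: [[-0.089, 0.996, -0.001], [0.996, 0.089, -0.0], [-0.0, -0.001, -1.0]]
force: [-0.6, -0.7, -1.4]
grip_width: 39.6
t 5.27 pos [692.1 -38.2 243.5] F [-0.6 -0.7 -1.4] w 39.6
[[-0.089, 0.996, -0.001], [0.996, 0.089, -0.0], [-0.0, -0.001, -1.0]] q [ 0.33  0.53 -0.51  1.42  0.26  1.26 -0.12]
rail px 20 358 0 299
hole [243  26  27  28 581] [256.   39.7] [[679.3  90.6  55. ]]
hole [244  91  26  27 546] [256.1 104. ] [[685.   26.7  55. ]]
hole [302  99  39  87 963] [314.5 165.8] [[754.2 -32.9  55. ]]
hole [245 152  25  24 469] [256.9 163.7] [[691.5 -36.3  55. ]]
```

View pics/w2.png

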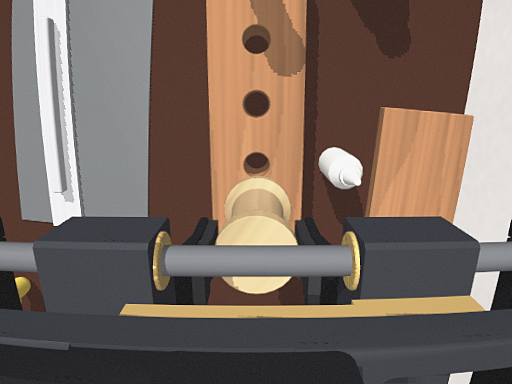

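```bash
python3 -m jog '[[-0.07,0,-3,0,0,0],[-0.07,0,-6,0,0,0],[-0.07,0,-8.5,0,0,0],[-0.07,0,-8.5,0,0,0],[-0.07,0,-8.5,0,0,0]]';python3 -m jog '[[0,0,0,0,0,0]]'
```

```text
time_s: 5.73
ee_pos: [690.4, -39.6, 157.8]
tool_rot: [[-0.087, 0.996, -0.004], [0.996, 0.087, -0.001], [-0.001, -0.004, -1.0]]
force: [0.1, -0.5, -0.3]
grip_width: 39.3
time_s: 5.82
ee_pos: [691.6, -39.5, 159.9]
tool_rot: [[-0.086, 0.996, -0.0], [0.996, 0.086, -0.001], [-0.001, -0.0, -1.0]]
force: [0.7, -0.1, -1.6]
grip_width: 39.3
```

```bash
python3 -m jog '[[0,0.12,-0.8,0,0,0],[0,0.12,-1.6,0,0,0],[0,0.12,-2.4,0,0,0],[0,0.12,-3,0,0,0],[0,0.12,-3,0,0,0]]';python3 -m jog '[[0,0,0,0,0,0]]'
```

```text
time_s: 6.23
ee_pos: [690.8, -38.2, 128.1]
tool_rot: [[-0.087, 0.996, -0.002], [0.996, 0.087, -0.001], [-0.0, -0.003, -1.0]]
force: [0.4, -0.2, -2.1]
grip_width: 39.0
time_s: 6.32
ee_pos: [690.9, -38.0, 127.9]
tool_rot: [[-0.087, 0.996, -0.002], [0.996, 0.087, -0.0], [-0.0, -0.003, -1.0]]
force: [0.4, 0.1, -1.5]
grip_width: 39.0
```

Nose 15 mm into the socket with no contact force. I'll continue down to about TCP 114.

```bash
python3 -m jog '[[0.03,0,-0.5,0,0,0],[0.03,0,-1,0,0,0],[0.03,0,-1.3,0,0,0],[0.03,0,-1.3,0,0,0]]';python3 -m jog '[[0,0,0,0,0,0]]'
```

```text
time_s: 6.65
ee_pos: [691.1, -38.0, 113.9]
tool_rot: [[-0.087, 0.996, -0.003], [0.996, 0.087, -0.0], [0.0, -0.003, -1.0]]
force: [1.1, 0.7, -1.2]
grip_width: 39.3
time_s: 6.73
ee_pos: [691.2, -38.0, 113.8]
tool_rot: [[-0.087, 0.996, -0.003], [0.996, 0.087, -0.0], [0.0, -0.003, -1.0]]
force: [0.2, 0.2, -0.9]
grip_width: 39.3
```

```bash
python3 -m jog '[[0,0,0,0,0,0],[0,0,0,0,0,0],[0,0,0,0,0,0],[0,0,0,0,0,0],[0,0,0,0,0,0]]' 0.45;python3 -m jog '[[0,0,3,0,0,0],[0,0,6,0,0,0],[0,0,9.6,0,0,0],[0,0,9.6,0,0,0]]'
python3 - <<'E'
from h import *
o=st()
a,d,p=snap('wrist'); C=cloud(p,d); Z=C[...,2]
m=((Z>122)&(Z<150)).astype(np.uint8); n,l,s,c=cv2.connectedComponentsWithStats(m)
for i in range(1,n):
    if s[i,4]>200: print(s[i],np.round(c[i],1),np.round(np.nanmedian(C[l==i],0),1))
E
python3 -m jog '[[-4,-4,0,0,0,-7],[-8,-8,0,0,0,-14],[-12,-12,0,0,0,-21],[-14,-14,0,0,0,-28],[-16,-16,0,0,0,-35]]';python3 -m jog '[[-4,-4,0,0,0,-7],[-8,-8,0,0,0,-14],[-12,-12,0,0,0,-21],[-14,-14,0,0,0,-28],[-15,-14,0,0,0,-35]]'
```

```text
time_s: 7.15
ee_pos: [691.3, -38.0, 114.2]
tool_rot: [[-0.087, 0.996, -0.002], [0.996, 0.087, -0.0], [0.0, -0.002, -1.0]]
force: [-0.4, 0.2, 0.0]
grip_width: 60.9
time_s: 7.48
ee_pos: [695.5, -37.2, 218.7]
tool_rot: [[-0.086, 0.996, 0.011], [0.996, 0.086, 0.0], [-0.001, 0.011, -1.0]]
force: [1.7, -0.2, 0.7]
grip_width: 63.1
t 7.48 pos [695.5 -37.2 218.7] F [ 1.7 -0.2  0.7] w 63.1
[[-0.086, 0.996, 0.011], [0.996, 0.086, 0.0], [-0.001, 0.011, -1.0]] q [ 0.33  0.54 -0.51  1.46  0.28  1.2  -0.13]
[ 225  165   51   51 2032] [250.4 190.3] [690.7 -36.9 136.3]
time_s: 7.95
ee_pos: [543.0, -187.5, 214.6]
tool_rot: [[0.506, 0.863, 0.004], [0.863, -0.506, -0.004], [-0.001, 0.006, -1.0]]
force: [-0.2, -1.8, -1.4]
grip_width: 63.3
time_s: 8.37
ee_pos: [391.2, -329.2, 214.1]
tool_rot: [[0.912, 0.41, 0.001], [0.41, -0.912, -0.006], [-0.001, 0.006, -1.0]]
force: [0.2, -1.4, 0.3]
grip_width: 63.0
```

```bash
python3 -m jog '[[-1.4,-1.4,0,0,0,-7],[-1.4,-1.4,0,0,0,-14],[-1.4,-1.4,0,0,0,-21],[-1.4,-1.4,0,0,0,-28],[-1.4,-1.4,0,0,0,-31]]';python3 -m jog '[[0,0,0,0.3,0,0],[0,0,0,0.3,0,0]]'
python3 - <<'E'
from h import *
o=st()
a,d,p=snap('wrist'); C=cloud(p,d); Z=C[...,2]
m=((Z>122)&(Z<138)).astype(np.uint8); n,l,s,c=cv2.connectedComponentsWithStats(m)
for i in range(1,n):
    if s[i,4]>200: print(s[i],np.round(c[i],1),np.round(np.nanmedian(C[l==i],0),1),np.round(plane(p,c[i],130),1))
E
```

```text
time_s: 8.78
ee_pos: [376.5, -343.0, 213.5]
tool_rot: [[0.992, -0.123, -0.003], [-0.123, -0.992, -0.005], [-0.002, 0.006, -1.0]]
force: [-0.3, -0.5, 0.8]
grip_width: 63.0
time_s: 8.95
ee_pos: [375.9, -342.9, 212.8]
tool_rot: [[0.992, -0.122, -0.004], [-0.122, -0.992, 0.001], [-0.004, -0.0, -1.0]]
force: [-0.3, -0.0, 0.6]
grip_width: 62.9
t 8.95 pos [ 375.9 -342.9  212.8] F [-0.3 -0.   0.6] w 62.9
[[0.992, -0.122, -0.004], [-0.122, -0.992, 0.001], [-0.004, -0.0, -1.0]] q [ 0.75  0.2  -0.1   1.91  0.03  1.03 -1.06]
[ 234  162   51   51 2015] [259.  186.8] [ 377.1 -345.3  129.2] [[ 377.3 -345.3  130. ]]
```

```bash
python3 -m jog '[[0.13,-0.15,-3,0,-0.2,0],[0.13,-0.15,-6,0,-0.2,0],[0.13,-0.15,-9,0,-0.2,0],[0.13,-0.15,-9,0,-0.2,0],[0.13,-0.15,-9,0,-0.2,0]]';python3 -m jog '[[0,0,-1,0,0,0],[0,0,-2.1,0,0,0],[0,0,-2.1,0,0,0],[0,0,-2.1,0,0,0]]'
```

```text
time_s: 9.42
ee_pos: [376.6, -343.8, 122.0]
tool_rot: [[0.993, -0.121, -0.003], [-0.121, -0.993, 0.003], [-0.003, -0.003, -1.0]]
force: [-0.7, 0.1, 1.1]
grip_width: 63.2
time_s: 9.75
ee_pos: [376.6, -343.7, 101.0]
tool_rot: [[0.993, -0.121, -0.003], [-0.121, -0.993, 0.003], [-0.004, -0.003, -1.0]]
force: [0.8, 1.1, 0.5]
grip_width: 63.3
```

```bash
python3 -m jog '[[0,0,0,0,0,0],[0,0,0,0,0,0],[0,0,0,0,0,0],[0,0,0,0,0,0],[0,0,0,0,0,0]]' -0.6 20;  python3 -m jog '[[0,0,2,0,0,0],[0,0,5,0,0,0],[0,0,8.5,0,0,0],[0,0,12,0,0,0],[0,0,15,0,0,0]]'
python3 -m jog '[[3,3,0,0,0,7],[6,6,0,0,0,14],[9,9,0,0,0,21],[12,12,0,0,0,28],[14,14,0,0,0,35]]'; python3 -m jog '[[2,3,0,0,0,7],[4,6,0,0,0,14],[6,9,0,0,0,21],[8,12,0,0,0,28],[10,15,0,0,0,35]]';python3 -m jog '[[2,3,0,0,0,7],[3,6,0,0,0,14],[4,9,0,0,0,21],[5,12,0,0,0,28],[5,14,0,0,0,32]]';python3 -m jog '[[0,0,0,0,0,0],[0,0,0,0,0,0]]'
```

```text
time_s: 10.17
ee_pos: [376.7, -344.0, 101.4]
tool_rot: [[0.993, -0.121, -0.003], [-0.121, -0.993, 0.002], [-0.003, -0.002, -1.0]]
force: [-0.7, 0.4, -0.2]
grip_width: 39.0
time_s: 10.58
ee_pos: [376.6, -343.9, 253.4]
tool_rot: [[0.993, -0.121, -0.002], [-0.121, -0.993, 0.002], [-0.002, -0.002, -1.0]]
force: [1.4, -0.5, -2.4]
grip_width: 39.3
time_s: 11.0
ee_pos: [518.6, -200.3, 253.5]
tool_rot: [[0.878, 0.478, -0.002], [0.478, -0.878, 0.002], [-0.001, -0.002, -1.0]]
force: [0.9, 0.5, -1.1]
grip_width: 39.4
time_s: 11.42
ee_pos: [618.9, -48.9, 253.0]
tool_rot: [[0.44, 0.898, -0.003], [0.898, -0.44, 0.0], [-0.001, -0.003, -1.0]]
force: [-0.1, -0.4, -1.9]
grip_width: 39.2
time_s: 11.83
ee_pos: [669.5, 94.9, 252.1]
tool_rot: [[-0.11, 0.994, -0.004], [0.994, 0.11, 0.001], [0.001, -0.003, -1.0]]
force: [-0.1, 0.3, -2.4]
grip_width: 39.6
time_s: 12.0
ee_pos: [668.8, 97.0, 251.2]
tool_rot: [[-0.113, 0.994, -0.005], [0.994, 0.113, 0.002], [0.002, -0.005, -1.0]]
force: [0.7, 0.2, -1.5]
grip_width: 39.2
```

```bash
python3 -m jog '[[1.12,-0.58,0,0,0.2,-1.3],[1.12,-0.58,-3,0,0.2,-1.3],[1.12,-0.58,-6,0,0.2,-1.3],[1.12,-0.58,-9,0,0.2,-1.3],[1.12,-0.58,-9,0,0.2,-1.3]]';python3 -m jog '[[0,0,0,0,0,0],[0,0,0,0,0,0]]'
python3 - <<'E'
from h import *
o=st()
a,d,p=snap('wrist','w3.png'); C=cloud(p,d); Z=C[...,2]
z0=o['ee_pos'][2]
m=((Z>z0+22)&(Z<z0+38)).astype(np.uint8); n,l,s,c=cv2.connectedComponentsWithStats(m)
for i in range(1,n):
    if s[i,4]>200: P=C[l==i]-o['ee_pos']; print(s[i],np.round(P.min(0),1),np.round(P.max(0),1))
E
```

```text
time_s: 12.42
ee_pos: [675.9, 86.4, 154.0]
tool_rot: [[-0.087, 0.996, -0.021], [0.996, 0.087, -0.003], [-0.001, -0.022, -1.0]]
force: [-1.4, -0.6, -2.8]
grip_width: 39.3
time_s: 12.58
ee_pos: [676.0, 84.1, 154.2]
tool_rot: [[-0.084, 0.996, -0.022], [0.996, 0.084, -0.005], [-0.003, -0.022, -1.0]]
force: [-0.6, 0.3, -1.1]
grip_width: 39.5
t 12.58 pos [676.   84.1 154.2] F [-0.6  0.3 -1.1] w 39.5
[[-0.084, 0.996, -0.022], [0.996, 0.084, -0.005], [-0.003, -0.022, -1.0]] q [ 0.18  0.6  -0.56  1.53  0.34  1.13 -0.37]
[ 187  207  139   38 3078] [-31.    2.5  22. ] [28.4 21.  38. ]
[226 277  62  12 523] [-13.8 -19.6  26.4] [ 15.3 -10.8  29.7]
```

```bash
python3 -m jog '[[0.4,0.71,0,0.3,-1.2,0.3],[0.4,0.71,0,0.3,-1.2,0.3],[0.4,0.71,0,0.3,-1.2,0.3]]';python3 -m jog '[[0,0,0,0,0,0],[0,0,0,0,0,0]]'
```

```text
time_s: 12.88
ee_pos: [681.3, 93.2, 157.2]
tool_rot: [[-0.091, 0.996, 0.004], [0.996, 0.091, 0.002], [0.002, 0.004, -1.0]]
force: [-0.4, 0.6, -1.1]
grip_width: 39.1
time_s: 13.05
ee_pos: [681.7, 93.6, 158.1]
tool_rot: [[-0.091, 0.996, 0.006], [0.996, 0.091, 0.003], [0.002, 0.006, -1.0]]
force: [0.9, 0.5, -1.5]
grip_width: 39.2
```

```bash
python3 -m jog '[[-0.15,-0.22,-0.8,-0.1,0.3,0],[-0.15,-0.22,-1.4,-0.1,0.3,0],[-0.15,-0.22,-1.4,-0.1,0.3,0]]';python3 -m jog '[[0,0,0,0,0,0],[0,0,0,0,0,0]]'
```

```text
time_s: 13.3
ee_pos: [679.0, 90.6, 141.9]
tool_rot: [[-0.091, 0.996, -0.003], [0.996, 0.091, -0.0], [0.0, -0.003, -1.0]]
force: [-0.6, -0.5, -2.0]
grip_width: 39.1
time_s: 13.47
ee_pos: [678.6, 90.4, 141.1]
tool_rot: [[-0.091, 0.996, -0.005], [0.996, 0.091, -0.0], [-0.0, -0.005, -1.0]]
force: [-0.4, -0.3, -1.7]
grip_width: 38.8
```

```bash
python3 -m jog '[[0.12,0.08,-0.3,0,-0.2,0],[0.12,0.08,-0.8,0,-0.2,0],[0.12,0.08,-1.3,0,-0.2,0],[0.12,0.08,-1.3,0,-0.2,0]]';python3 -m jog '[[0,0,-0.6,0,0,0],[0,0,-1.1,0,0,0],[0,0,-1.3,0,0,0],[0,0,-1.3,0,0,0]]'
```

```text
time_s: 13.8
ee_pos: [679.0, 90.9, 126.5]
tool_rot: [[-0.091, 0.996, -0.003], [0.996, 0.091, -0.001], [-0.001, -0.003, -1.0]]
force: [1.3, -0.4, -1.1]
grip_width: 39.3
time_s: 14.13
ee_pos: [679.1, 90.7, 112.8]
tool_rot: [[-0.091, 0.996, -0.003], [0.996, 0.091, -0.001], [-0.001, -0.003, -1.0]]
force: [1.6, 0.0, -1.7]
grip_width: 39.2
```

```bash
python3 -m jog '[[0,0,0,0,0,0],[0,0,0,0,0,0],[0,0,0,0,0,0],[0,0,0,0,0,0],[0,0,0,0,0,0]]' 0.45;python3 -m jog '[[0,0,3,0,0,0],[0,0,6,0,0,0],[0,0,9.6,0,0,0],[0,0,10.5,0,0,0]]'; python3 -m jog '[[-2,4,0,0,0,0],[-4,8,0,0,0,7],[-6,12,0,0,0,14],[-8,16,0,0,0,14],[-10,18,0,0,0,14]]' 1; python3 -m jog '[[-2,4,0,0,0,0],[-4,7,0,0,0,0],[-5,8,0,0,0,0],[-5,8,0,0,0,0]]'
python3 - <<'E'
from h import *
o=st()
a,d,p=snap('top','top1.png'); C=cloud(p,d); Z=C[...,2]
m=((Z>122)&(Z<150)).astype(np.uint8);m[:,:170]=0;m[:,300:]=0;m[180:]=0; n,l,s,c=cv2.connectedComponentsWithStats(m)
for i in range(1,n):
    if s[i,4]>50: print(s[i],np.round(c[i],1),np.round(np.nanmedian(C[l==i],0),1))
a,d,p=snap('wrist','w4.png'); C=cloud(p,d); Z=C[...,2]
m=((Z>48)&(Z<64)).astype(np.uint8);n,l,s,c=cv2.connectedComponentsWithStats(m)
for i in range(1,n):
    if s[i,4]>200: print(s[i],np.round(c[i],1),np.round(np.nanmedian(C[l==i],0),1),np.round(plane(p,c[i],56),1))
E
```

```text
time_s: 14.55
ee_pos: [679.2, 90.9, 113.2]
tool_rot: [[-0.091, 0.996, -0.003], [0.996, 0.091, -0.001], [-0.001, -0.003, -1.0]]
force: [-0.1, -1.1, -0.4]
grip_width: 60.7
time_s: 14.88
ee_pos: [681.9, 92.2, 224.8]
tool_rot: [[-0.091, 0.996, 0.007], [0.996, 0.091, 0.001], [0.001, 0.007, -1.0]]
force: [1.2, 0.8, 1.1]
grip_width: 62.7
time_s: 15.3
ee_pos: [581.4, 274.6, 225.0]
tool_rot: [[-0.329, 0.944, 0.007], [0.944, 0.329, 0.005], [0.002, 0.008, -1.0]]
force: [0.9, 1.7, 1.2]
grip_width: 84.8
time_s: 15.63
ee_pos: [526.5, 360.1, 225.7]
tool_rot: [[-0.339, 0.941, 0.006], [0.941, 0.339, 0.008], [0.005, 0.008, -1.0]]
force: [-1.1, -0.1, 1.1]
grip_width: 87.3
t 15.63 pos [526.5 360.1 225.7] F [-1.1 -0.1  1.1] w 87.3
[[-0.339, 0.941, 0.006], [0.941, 0.339, 0.008], [0.005, 0.008, -1.0]] q [-0.17  0.48 -0.7   1.59  0.33  1.18 -0.6 ]
[273 136  13  14 138] [279.  142.3] [ 698.9 -101.3  130.8]
[251 138  14  14 149] [257.7 144.1] [691.3 -39.9 138. ]
[207 142  14  14 153] [213.2 148.2] [679.4  90.7 138. ]
[185 144  14  14 152] [191.4 150.5] [674.6 155.6 130.4]
[ 427    0   85  167 1217] [465.7  79.3] [690.  510.9  56. ] [[700.2 518.1  56. ]]
[ 220   96   59   59 2643] [249.  124.9] [507.6 397.7  55.2] [[507.6 397.8  56. ]]
```

View pics/w4.png

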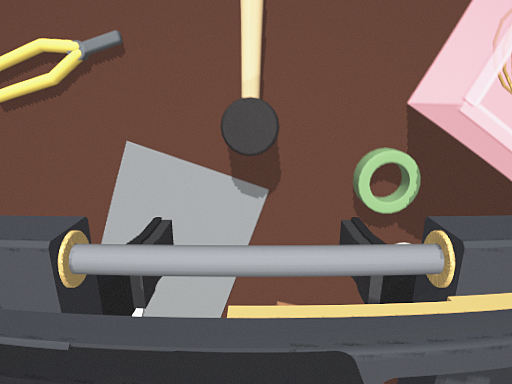

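```bash
python3 -m jog '[[-1.8,3.6,0,0,0,0],[-1.8,3.6,-4,-0.4,0.3,0],[-1.8,3.6,-8,-0.4,0.3,0],[-1.8,3.6,-12,-0.4,0.3,0],[-1.8,3.6,-12,-0.4,0.3,0]]';python3 -m jog '[[0,0,0,0,0,0],[0,0,0,0,0,0]]'
```

```text
time_s: 16.15
ee_pos: [511.5, 383.7, 96.6]
tool_rot: [[-0.327, 0.945, -0.008], [0.945, 0.327, -0.014], [-0.011, -0.013, -1.0]]
force: [0.3, -1.3, -1.7]
grip_width: 86.8
time_s: 16.32
ee_pos: [513.1, 381.8, 96.8]
tool_rot: [[-0.324, 0.946, -0.008], [0.946, 0.324, -0.016], [-0.012, -0.013, -1.0]]
force: [0.6, 0.6, 0.8]
grip_width: 87.0
```

```bash
python3 -m jog '[[-0.46,1.47,0,0.9,-0.5,0.5],[-0.46,1.47,0,0.9,-0.5,0.5],[-0.46,1.47,0,0.9,-0.5,0.5],[-0.46,1.47,0,0.9,-0.5,0.5]]';python3 -m jog '[[0,0,-2,0,0,0],[0,0,-3,0,0,0],[0,0,-3,0,0,0]]'
```

```text
time_s: 16.65
ee_pos: [508.8, 397.5, 98.5]
tool_rot: [[-0.333, 0.943, 0.003], [0.943, 0.333, 0.001], [0.0, 0.003, -1.0]]
force: [-0.2, -0.1, -0.5]
grip_width: 87.2
time_s: 16.9
ee_pos: [507.9, 395.9, 66.4]
tool_rot: [[-0.333, 0.943, -0.0], [0.943, 0.333, -0.002], [-0.002, -0.001, -1.0]]
force: [0.2, -1.3, -0.4]
grip_width: 87.1
```

```bash
python3 -m jog '[[0.05,0.05,-1.2,0,0,0],[0.05,0.05,-2.8,0,0,0],[0.05,0.05,-2.8,0,0,0],[0.05,0.05,-2.8,0,0,0]]';python3 -m jog '[[0,0,0,0,0,0],[0,0,0,0,0,0],[0,0,0,0,0,0],[0,0,0,0,0,0],[0,0,0,0,0,0]]' 0 40;python3 -m jog '[[0,0,0,0,0,0],[0,0,0,0,0,0]]'
```

```text
time_s: 17.23
ee_pos: [507.9, 395.9, 37.5]
tool_rot: [[-0.333, 0.943, -0.002], [0.943, 0.333, -0.003], [-0.002, -0.003, -1.0]]
force: [-0.3, 0.3, -0.2]
grip_width: 87.3
time_s: 17.65
ee_pos: [508.3, 396.1, 38.1]
tool_rot: [[-0.333, 0.943, -0.001], [0.943, 0.333, -0.002], [-0.002, -0.002, -1.0]]
force: [4.0, 1.8, 1.6]
grip_width: 61.7
time_s: 17.82
ee_pos: [508.6, 396.0, 38.2]
tool_rot: [[-0.333, 0.943, -0.0], [0.943, 0.333, -0.002], [-0.002, -0.001, -1.0]]
force: [-0.1, -0.3, -0.5]
grip_width: 58.7
```

```bash
python3 -m jog '[[0,0,2,0,0,0],[0,0,5,0,0,0],[0,0,9,0,0,0],[0,0,13,0,0,0],[0,0,17,0,0,0]]'; python3 -m jog '[[0,0,3,0,0,7],[1,-3,3,0,0,14],[3,-6,3,0,0,21],[5,-9,3,0,0,28],[7,-12,3,0,0,35]]'; python3 -m jog '[[2,-3,0,0,0,0],[4,-6,0,0,0,0],[6,-9,0,0,0,0],[8,-12,0,0,0,0],[10,-15,0,0,0,0]]'; python3 -m jog '[[0,0,0,0,0,0],[0,0,0,0,0,0]]'
```

```text
time_s: 18.23
ee_pos: [507.6, 395.2, 208.7]
tool_rot: [[-0.333, 0.943, -0.003], [0.943, 0.333, -0.004], [-0.003, -0.004, -1.0]]
force: [0.4, 0.5, -3.4]
grip_width: 58.8
time_s: 18.65
ee_pos: [577.5, 273.3, 238.1]
tool_rot: [[-0.818, 0.575, -0.001], [0.575, 0.818, -0.007], [-0.003, -0.006, -1.0]]
force: [1.1, -0.8, -3.5]
grip_width: 58.8
time_s: 19.07
ee_pos: [677.4, 121.2, 237.0]
tool_rot: [[-0.818, 0.575, -0.003], [0.575, 0.818, -0.008], [-0.002, -0.008, -1.0]]
force: [0.0, -0.1, -4.3]
grip_width: 58.7
time_s: 19.23
ee_pos: [678.3, 116.2, 234.6]
tool_rot: [[-0.814, 0.581, -0.006], [0.581, 0.814, -0.01], [-0.001, -0.012, -1.0]]
force: [-1.0, 0.7, -4.2]
grip_width: 58.8
```

```bash
python3 -m jog '[[0.14,-2.5,0,0.6,-0.35,0],[0.14,-2.5,-1,0.6,-0.35,0],[0.14,-2.5,-2,0.6,-0.35,0],[0.14,-2.5,-3.5,0.6,-0.35,0],[0.14,-2.5,-4,0.6,-0.35,0]]'; python3 -m jog '[[0,0,0,0,0,0],[0,0,0,0,0,0]]'
```

```text
time_s: 19.65
ee_pos: [677.2, 92.7, 191.7]
tool_rot: [[-0.816, 0.578, -0.005], [0.579, 0.816, 0.001], [0.005, -0.003, -1.0]]
force: [-0.7, -0.5, -4.5]
grip_width: 58.9
time_s: 19.82
ee_pos: [675.9, 94.4, 190.9]
tool_rot: [[-0.817, 0.576, -0.008], [0.576, 0.817, 0.001], [0.007, -0.003, -1.0]]
force: [-0.0, 0.4, -4.1]
grip_width: 58.3
```

```bash
python3 -m jog '[[0.38,-0.35,0,0,-0.4,0],[0.38,-0.35,0,0,-0.4,0],[0.38,-0.35,-0.8,0,-0.4,0],[0.38,-0.35,-0.8,0,-0.4,0]]'; python3 -m jog '[[0,0,-0.6,0,0,0],[0,0,-1.2,0,0,0],[0,0,-1.2,0,0,0]]'
```

```text
time_s: 20.15
ee_pos: [679.2, 90.6, 181.8]
tool_rot: [[-0.817, 0.577, -0.002], [0.577, 0.817, 0.001], [0.002, -0.001, -1.0]]
force: [0.4, -0.8, -3.5]
grip_width: 58.8
time_s: 20.4
ee_pos: [680.9, 90.7, 171.8]
tool_rot: [[-0.817, 0.577, 0.002], [0.577, 0.817, 0.001], [-0.001, 0.002, -1.0]]
force: [0.4, -0.6, 4.5]
grip_width: 59.0
```

```bash
python3 -m jog '[[-0.05,0,-0.6,0,0,0],[-0.05,0,-1,0,0,0],[-0.05,0,-1,0,0,0],[-0.05,0,-1,0,0,0]]'; python3 -m jog '[[0,0,-0.6,0,0,0],[0,0,-1.2,0,0,0],[0,0,-1.2,0,0,0]]'
```

```text
time_s: 20.73
ee_pos: [683.5, 90.7, 170.6]
tool_rot: [[-0.816, 0.578, 0.012], [0.578, 0.816, -0.001], [-0.01, 0.006, -1.0]]
force: [-5.3, -3.8, 28.9]
grip_width: 58.8
time_s: 20.98
ee_pos: [686.9, 92.2, 169.5]
tool_rot: [[-0.816, 0.578, 0.023], [0.578, 0.816, -0.002], [-0.02, 0.012, -1.0]]
force: [-8.0, -3.7, 36.4]
grip_width: 59.0
```

```bash
python3 -m jog '[[-0.3,0,2,0,0,0],[-0.6,0,4,0,-1,0],[-0.6,0,5,0,-1,0],[-0.6,0,5,0,-1,0]]'; python3 -m jog '[[0,-3,0,0,0,0],[0,-6,0,0,0,0],[0,-9,0,0,0,0],[0,-12,0,0,0,0],[0,-13,0,0,0,0]]';python3 -m jog '[[0,0,0,0,0,0],[0,0,0,0,0,0]]'
python3 - <<'E'
from h import *
o=st()
a,d,p=snap('side','s2.png'); C=cloud(p,d); Z=C[...,2]
for nm,(x,y) in dict(s0=(680,91),s2=(691.4,-38),el=(674.7,155.5),er=(698.5,-101.3)).items():
    m=(np.hypot(C[...,0]-x,C[...,1]-y)<17)&(Z>120)&(Z<150)
    print(nm,m.sum(),np.round(np.nanmedian(C[m],0),1))
E
```

```text
time_s: 21.32
ee_pos: [681.9, 92.9, 222.1]
tool_rot: [[-0.815, 0.578, 0.045], [0.578, 0.816, -0.001], [-0.037, 0.025, -0.999]]
force: [-0.1, 0.7, -4.6]
grip_width: 58.9
time_s: 21.73
ee_pos: [681.3, -45.4, 218.8]
tool_rot: [[-0.811, 0.584, 0.04], [0.584, 0.811, -0.006], [-0.036, 0.019, -0.999]]
force: [0.7, -1.5, -4.6]
grip_width: 59.0
time_s: 21.9
ee_pos: [680.5, -47.9, 216.0]
tool_rot: [[-0.809, 0.587, 0.036], [0.587, 0.809, -0.007], [-0.033, 0.016, -0.999]]
force: [-0.2, 0.3, -3.4]
grip_width: 58.3
t 21.9 pos [680.5 -47.9 216. ] F [-0.2  0.3 -3.4] w 58.3
[[-0.809, 0.587, 0.036], [0.587, 0.809, -0.007], [-0.033, 0.016, -0.999]] q [ 0.51  0.57 -0.78  1.51  0.43  1.2   0.61]
s0 114 [680.2  91.4 132. ]
s2 92 [691.5 -36.7 135.8]
el 126 [674.3 155.5 128.7]
er 0 [nan nan nan]
  return np.nanmean(a, axis, out=out, keepdims=keepdims)
```

View pics/s2.png

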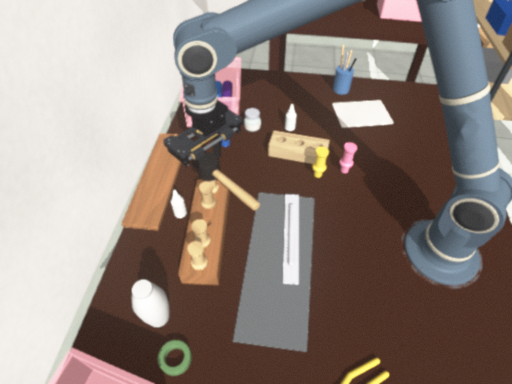

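```bash
python3 -m jog '[[1.08,1,0,0.4,2,0],[1.08,1,0,0.4,2,0],[1.08,1,-1,0.4,2,0],[1.08,1,-2,0.4,2,0],[1.08,1,-2,0.4,2,0]]'; python3 -m jog '[[0,0,0,0,0,0],[0,0,0,0,0,0]]'
```

```text
time_s: 22.37
ee_pos: [689.2, -35.1, 193.2]
tool_rot: [[-0.812, 0.584, -0.003], [0.584, 0.812, 0.001], [0.003, -0.001, -1.0]]
force: [-0.5, -0.1, -4.8]
grip_width: 58.7
time_s: 22.53
ee_pos: [688.2, -35.2, 192.3]
tool_rot: [[-0.812, 0.583, -0.005], [0.583, 0.812, 0.001], [0.005, -0.002, -1.0]]
force: [-0.8, -0.7, -4.2]
grip_width: 58.8
```

```bash
python3 -m jog '[[0.25,-0.28,0,0,-0.3,0],[0.25,-0.28,0,0,-0.3,0],[0.25,-0.28,-3.4,0,-0.3,0],[0.2,-0.28,-3.4,0,-0.3,0],[0.1,-0.28,0,0,-0.3,0]]'; python3 -m jog '[[0,0,0,0,0,0]]'
```

```text
time_s: 22.95
ee_pos: [686.2, -39.5, 186.8]
tool_rot: [[-0.812, 0.584, -0.01], [0.584, 0.812, 0.0], [0.008, -0.006, -1.0]]
force: [-2.3, -0.5, -5.1]
grip_width: 59.2
time_s: 23.03
ee_pos: [690.2, -38.4, 194.1]
tool_rot: [[-0.812, 0.584, 0.002], [0.584, 0.812, 0.001], [-0.001, 0.002, -1.0]]
force: [1.7, 1.0, -0.4]
grip_width: 58.8
```

```bash
python3 -m jog '[[0.1,0,-1,0,0,0],[0.1,0,-3.3,0,0,0],[0.1,0,-3.6,0,0,0],[0,0,-3.6,0,0,0]]'; python3 -m jog '[[-0.1,0,-0.8,0,0.3,0],[-0.2,0,-0.8,0,0.3,0],[-0.1,0,2,0,0,0],[-0.1,0,2.5,0,0,0]]';  python3 -m jog '[[0,0,-1,0,0,0],[0,0,-3.6,0,0,0],[0,0,-3.6,0,0,0]]';python3 -m jog '[[0,0,2,0,0,0],[0,0,5,0,0,0],[0,0,5,0,0,0],[0,0,5,0,0,0]]'
```

```text
time_s: 23.37
ee_pos: [691.9, -38.2, 158.6]
tool_rot: [[-0.812, 0.584, 0.006], [0.584, 0.812, 0.002], [-0.004, 0.005, -1.0]]
force: [3.0, 1.5, 2.7]
grip_width: 59.1
time_s: 23.7
ee_pos: [692.4, -38.1, 186.9]
tool_rot: [[-0.811, 0.585, 0.011], [0.585, 0.811, 0.002], [-0.008, 0.008, -1.0]]
force: [0.7, 1.2, -2.4]
grip_width: 59.2
time_s: 23.95
ee_pos: [694.7, -37.0, 150.4]
tool_rot: [[-0.812, 0.584, 0.017], [0.584, 0.812, 0.004], [-0.012, 0.013, -1.0]]
force: [3.6, 1.2, 3.1]
grip_width: 59.3
time_s: 24.28
ee_pos: [694.8, -36.8, 199.4]
tool_rot: [[-0.812, 0.584, 0.017], [0.584, 0.812, 0.004], [-0.012, 0.013, -1.0]]
force: [-0.4, 0.1, -3.9]
grip_width: 59.0
```

```bash
python3 -m jog '[[0,-3,2,0,0,0],[0,-6,4,0,0,0],[0,-9,4,0,0,0],[0,-12,4,0,0,0]]'
python3 - <<'E'
from h import *
o=st()
a,d,p=snap('side'); C=cloud(p,d); Z=C[...,2]
w,_,_=snap('wrist')
for nm,(x,y) in dict(s0=(680,91),s2=(691.4,-38),el=(674.7,155.5)).items():
    m=(np.hypot(C[...,0]-x,C[...,1]-y)<17)&(Z>100)&(Z<150)
    print(nm,m.sum(),np.round(np.nanmedian(C[m],0),1))
cv2.imwrite('pics/c3.png',np.hstack([cv2.resize(a[90:310,150:330,::-1],(432,528)),cv2.resize(w[:,:,::-1],(368,276)).copy() if 0 else cv2.copyMakeBorder(cv2.resize(w[:,:,::-1],(368,276)),0,252,0,0,0)]))
E
```

```text
time_s: 24.62
ee_pos: [694.1, -158.2, 237.2]
tool_rot: [[-0.812, 0.584, 0.015], [0.584, 0.812, 0.003], [-0.01, 0.012, -1.0]]
force: [0.1, 1.0, -4.0]
grip_width: 59.5
t 24.62 pos [ 694.1 -158.2  237.2] F [ 0.1  1.  -4. ] w 59.5
[[-0.812, 0.584, 0.015], [0.584, 0.812, 0.003], [-0.01, 0.012, -1.0]] q [ 0.63  0.62 -0.76  1.38  0.43  1.29  0.8 ]
s0 138 [677.9  94.3 131.7]
s2 110 [690.2 -33.8 128.8]
el 150 [673.4 157.4 128.5]
```

View pics/c3.png

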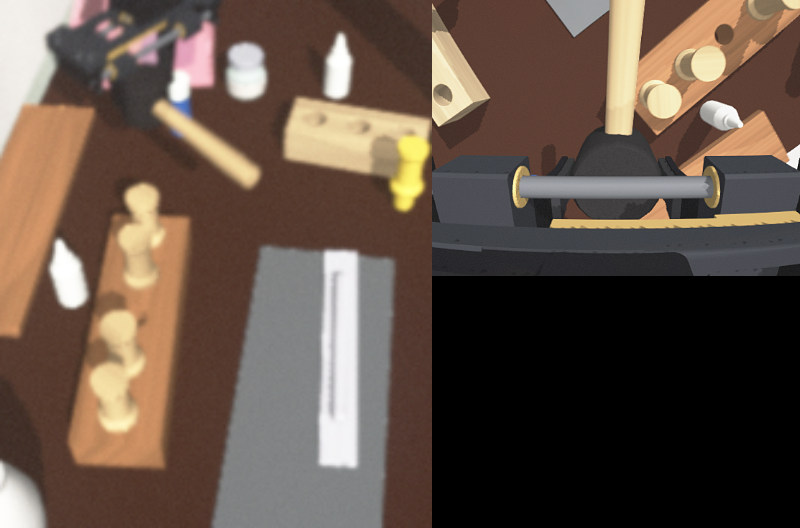

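Run:
```python
from h import *
o=st()
a,d,p=snap('wrist'); C=cloud(p,d); T=C-o['ee_pos']
m=(a.max(2)<90)&(np.hypot(T[...,0],T[...,1])<40)&(T[...,2]>5)&(T[...,2]<50)
print(m.sum(),np.percentile(T[m][:,2],[10,30,50,70,90]))
P=T[m]; print(np.median(P,0),P.min(0),P.max(0))
a,d,p=snap('top'); C=cloud(p,d); Z=C[...,2]
for nm,(x,y) in dict(s0=(680,91),s2=(691.4,-38),el=(674.7,155.5),er=(698.5,-101.3)).items():
    m=(np.hypot(C[...,0]-x,C[...,1]-y)<16)&(Z>122)&(Z<150)
    print(nm,m.sum(),np.round(np.nanmedian(C[m],0),1))
```

```text
t 24.72 pos [ 692.8 -167.   234.6] F [-0.4 -1.1 -4.2] w 59.3
[[-0.805, 0.593, 0.011], [0.593, 0.805, -0.002], [-0.01, 0.005, -1.0]] q [ 0.64  0.62 -0.76  1.38  0.43  1.29  0.8 ]
9997 [22.09468041 33.39104506 34.45440166 34.92177083 35.52032805]
[-9.80966399  5.45665658 34.45440166] [-32.77010223 -30.22130033   5.00399567] [27.68615022 38.03426599 49.99690132]
s0 94 [680.1  91.1 134.3]
s2 90 [691.9 -37.  131.5]
el 93 [675.6 155.9 131.1]
er 93 [ 698.8 -101.2  130.9]
```

```bash
python3 -m jog '[[-3,3,0,0,0.5,0],[-5,6,0,0,0.5,0],[-7,9,0,0,0.5,0],[-9,12,0,0,0.5,0],[-11,16,0,0,0.5,0]]'; python3 -m jog '[[-2,4,0,0,0,0],[-4,8,0,0,0,0],[-6,12,-2,0,0,0],[-7,16,-4,0,0,0],[-7.5,19,-6,0,0,0]]'; python3 -m jog '[[0,1.5,-1,0,0,0],[0,1.5,-4,0,0,0],[0,1.5,-7,0,0,0],[0,1.5,-10,0,0,0]]'; python3 -m jog '[[0,0,0,0,0,0],[0,0,0,0,0,0]]'
```

```text
time_s: 25.23
ee_pos: [581.9, -0.5, 233.1]
tool_rot: [[-0.81, 0.586, -0.0], [0.586, 0.81, 0.004], [0.002, 0.003, -1.0]]
force: [0.9, 0.9, -3.9]
grip_width: 59.4
time_s: 25.65
ee_pos: [506.5, 181.1, 179.1]
tool_rot: [[-0.812, 0.584, -0.0], [0.584, 0.812, 0.003], [0.002, 0.002, -1.0]]
force: [0.7, -0.5, -4.2]
grip_width: 59.2
time_s: 25.98
ee_pos: [504.3, 197.8, 77.0]
tool_rot: [[-0.814, 0.58, -0.002], [0.58, 0.814, 0.003], [0.003, 0.002, -1.0]]
force: [-0.4, -0.8, -2.9]
grip_width: 59.3
time_s: 26.15
ee_pos: [501.0, 198.5, 74.9]
tool_rot: [[-0.816, 0.578, -0.008], [0.578, 0.816, 0.002], [0.008, -0.003, -1.0]]
force: [0.1, 1.3, -3.0]
grip_width: 59.2
```

```bash
python3 -m jog '[[0,0,-1.5,0,-0.4,0],[0,0,-3,0,-0.4,0],[0,0,-4.5,0,-0.4,0],[0,0,-4.5,0,-0.4,0],[0,0,-4.5,0,-0.4,0]]';  python3 -m jog '[[0,0,0,0,0,0],[0,0,0,0,0,0],[0,0,0,0,0,0],[0,0,0,0,0,0],[0,0,0.2,0,0,0]]' 0.9; python3 -m jog '[[0,0,0.5,0,0,0],[0,0,1,0,0,0],[0,0,1,0,0,0]]';python3 - <<'E'
from h import *
o=st()
a,d,p=snap('wrist'); C=cloud(p,d); T=C-o['ee_pos']
m=(a.max(2)<90)&(np.hypot(T[...,0],T[...,1])<40)&(C[...,2]>45)&(C[...,2]<70)
P=C[m]; print(m.sum(),np.median(P,0),np.percentile(T[m],[2,98],axis=0))
E
```

```text
time_s: 26.57
ee_pos: [501.3, 199.3, 31.1]
tool_rot: [[-0.817, 0.577, 0.0], [0.577, 0.817, 0.003], [0.002, 0.003, -1.0]]
force: [0.4, 0.4, -4.3]
grip_width: 59.4
time_s: 26.98
ee_pos: [501.6, 199.4, 33.7]
tool_rot: [[-0.817, 0.577, 0.001], [0.577, 0.817, 0.004], [0.001, 0.003, -1.0]]
force: [-0.4, 0.1, 0.0]
grip_width: 80.5
time_s: 27.23
ee_pos: [502.4, 200.0, 45.0]
tool_rot: [[-0.817, 0.577, 0.003], [0.577, 0.817, 0.005], [0.0, 0.005, -1.0]]
force: [-0.5, 1.1, -0.1]
grip_width: 82.8
t 27.23 pos [502.4 200.   45. ] F [-0.5  1.1 -0.1] w 82.8
[[-0.817, 0.577, 0.003], [0.577, 0.817, 0.005], [0.0, 0.005, -1.0]] q [ 0.12  0.58 -0.76  1.97  0.56  0.8  -0.  ]
6644 [491.77155885 206.62746276  58.10214738] [[-28.87754056 -21.62348057   3.7890572 ]
 [ 23.29602531  27.72234568  14.44009762]]
```

```bash
python3 -m jog '[[0,0,-0.5,0,0,0],[0,0,-0.5,0,0,0],[0,0,-0.5,0,0,0],[0,0,-0.5,0,0,0],[0,0,-0.5,0,0,0]]' 0 60; python3 -m jog '[[0,0,0,0,0,0],[0,0,0,0,0,0]]'; python3 -m jog '[[0,0,2,0,0,0],[0,0,5,0,0,0],[0,0,9,0,0,0],[0,0,13,0,0,0],[0,0,17,0,0,0]]'; python3 -m jog '[[3,-2,0,0,0,0],[6,-4,0,0,0,0],[9,-6,0,0,0,0],[12,-8,0,0,0,0],[15,-10,0,0,0,0]]'; python3 -m jog '[[2.5,-1,0,0,0,0],[2.5,-1,0,0,0,0],[2.5,-1,0,0,0,0],[2.5,-1,0,0,0,0]]'
```

```text
time_s: 27.7
ee_pos: [502.3, 200.1, 39.4]
tool_rot: [[-0.817, 0.577, 0.003], [0.577, 0.817, 0.005], [0.001, 0.006, -1.0]]
force: [-0.1, 0.4, -2.2]
grip_width: 58.7
time_s: 27.87
ee_pos: [502.3, 200.1, 39.4]
tool_rot: [[-0.817, 0.577, 0.003], [0.577, 0.817, 0.005], [0.001, 0.005, -1.0]]
force: [0.2, -0.5, -0.8]
grip_width: 58.3
time_s: 28.28
ee_pos: [501.1, 199.5, 210.1]
tool_rot: [[-0.817, 0.577, -0.0], [0.577, 0.817, 0.004], [0.002, 0.003, -1.0]]
force: [1.6, 0.3, -2.9]
grip_width: 58.4
time_s: 28.7
ee_pos: [651.5, 97.6, 209.0]
tool_rot: [[-0.817, 0.577, -0.002], [0.577, 0.817, 0.003], [0.003, 0.001, -1.0]]
force: [1.0, -0.1, -3.9]
grip_width: 58.4
time_s: 29.03
ee_pos: [675.2, 88.2, 207.7]
tool_rot: [[-0.817, 0.576, -0.005], [0.576, 0.817, 0.003], [0.006, -0.0, -1.0]]
force: [-0.6, 0.2, -3.5]
grip_width: 58.4
```

```bash
python3 -m jog '[[0.5,0.3,0,0,-0.3,0],[0.5,0.3,0,0,-0.3,0],[0.5,0.3,-1.5,0,-0.3,0],[0.5,0.3,-1.5,0,-0.3,0]]'; python3 -m jog '[[0,0,-2.2,0,0,0],[0,0,-2.6,0,0,0],[0,0,-2.6,0,0,0]]';python3 -m jog '[[0,0,2,0,0,0],[0,0,2,0,0,0]]'; python3 -m jog '[[0,0,-2.2,0,0,0],[0,0,-3,0,0,0],[0,0,-3,0,0,0]]';python3 -m jog '[[0,0,2,0,0,0],[0,0,4,0,0,0],[0,0,4,0,0,0]]'
```

```text
time_s: 29.37
ee_pos: [678.3, 91.5, 190.6]
tool_rot: [[-0.818, 0.575, -0.004], [0.575, 0.818, 0.002], [0.004, -0.001, -1.0]]
force: [-1.3, 0.0, -4.5]
grip_width: 58.5
time_s: 29.62
ee_pos: [679.3, 92.8, 166.3]
tool_rot: [[-0.819, 0.574, -0.001], [0.574, 0.819, 0.003], [0.002, 0.002, -1.0]]
force: [1.7, 1.2, -0.7]
grip_width: 58.5
time_s: 29.78
ee_pos: [680.5, 94.0, 189.9]
tool_rot: [[-0.819, 0.573, 0.004], [0.573, 0.819, 0.004], [-0.001, 0.006, -1.0]]
force: [1.2, 1.1, -2.3]
grip_width: 58.1
time_s: 30.03
ee_pos: [682.9, 96.3, 164.6]
tool_rot: [[-0.82, 0.573, 0.012], [0.573, 0.82, 0.007], [-0.006, 0.012, -1.0]]
force: [-1.2, -0.0, 14.0]
grip_width: 58.9
time_s: 30.28
ee_pos: [684.5, 97.7, 208.5]
tool_rot: [[-0.82, 0.572, 0.018], [0.572, 0.82, 0.009], [-0.01, 0.017, -1.0]]
force: [1.4, 0.8, -3.4]
grip_width: 58.7
```

```bash
python3 -m jog '[[-3,2,1,-0.4,1,0],[-6,4,1,-0.4,1,0],[-9,6,1,-0.4,1,0],[-12,8,1,-0.4,1,0],[-15,10,1,-0.4,1,0]]'
python3 - <<'E'
from h import *
o=st()
for n in ('top','side'):
  a,d,p=snap(n); C=cloud(p,d); Z=C[...,2]
  for nm,(x,y) in dict(s0=(680,91),s2=(691.4,-38),el=(674.7,155.5),er=(698.5,-101.3)).items():
    m=(np.hypot(C[...,0]-x,C[...,1]-y)<16)&(Z>122)&(Z<150)
    if m.any(): print(n,nm,m.sum(),np.round(np.nanmedian(C[m],0),1))
E
```

```text
time_s: 30.7
ee_pos: [531.9, 197.7, 216.7]
tool_rot: [[-0.82, 0.573, -0.002], [0.573, 0.82, 0.0], [0.002, -0.001, -1.0]]
force: [0.2, 0.3, -3.3]
grip_width: 58.5
t 30.7 pos [531.9 197.7 216.7] F [ 0.2  0.3 -3.3] w 58.5
[[-0.82, 0.573, -0.002], [0.573, 0.82, 0.0], [0.002, -0.001, -1.0]] q [ 0.25  0.43 -0.89  1.75  0.36  1.14  0.2 ]
top s0 92 [680.2  91.4 130.8]
top s2 90 [691.  -37.  131.2]
top el 94 [675.6 155.6 130.9]
top er 93 [ 698.7 -101.2  130.8]
side s0 98 [680.1  91.4 129. ]
side s2 73 [691.2 -38.  129.5]
side el 111 [674.4 155.1 128.9]
side er 65 [ 699.6 -102.2  129.2]
```

```bash
python3 -m jog '[[-1,2,-2,0,0,0],[-3,4,-5,0,0,0],[-3,4,-8,0,0,0],[-3,4,-11,0,0,0],[-3,4,-13,0,0,0]]'; python3 -m jog '[[0,0,-1,0,0,0],[0,0,-2.5,0,0,0],[0,0,-3.7,0,0,0],[0,0,-3.7,0,0,0]]'
```

```text
time_s: 31.22
ee_pos: [494.7, 241.1, 83.7]
tool_rot: [[-0.827, 0.562, -0.009], [0.562, 0.827, -0.001], [0.007, -0.006, -1.0]]
force: [0.3, -0.7, -3.7]
grip_width: 58.4
time_s: 31.55
ee_pos: [493.2, 239.7, 44.1]
tool_rot: [[-0.827, 0.562, -0.013], [0.562, 0.827, -0.004], [0.009, -0.011, -1.0]]
force: [-1.1, -0.3, -4.8]
grip_width: 58.8
```

```bash
python3 -m jog '[[0,0,-0.4,0,0.5,0],[0,0,-0.4,0,0.5,0],[0,0,-0.4,0,0.5,0]]'; python3 -m jog '[[0,0,0,0,0,0],[0,0,0,0,0,0],[0,0,0,0,0,0],[0,0,0,0,0,0],[0,0,0,0,0,0]]' 0.95; python3 -m jog '[[0,0,3,0,0,0],[0,0,7,0,0,0],[0,0,11,0,0,0],[0,-3,13,0,0,-7],[0,-6,13,0,0,-14]]';  python3 -m jog '[[-2,-4,0,0,0,-7],[-3,-8,0,0,0,-14],[-4,-12,0,0,0,-21],[-5,-16,0,0,0,-28],[-5.5,-17,0,0,0,-35]]' 0; python3 -m jog '[[0,0,0,0,0,-3],[0,0,0,0,0,-3]]';python3 - <<'E'
from h import *
o=st()
a,d,p=snap('top','t4.png'); w,dw,pw=snap('wrist','w5.png'); C=cloud(pw,dw); Z=C[...,2]
def rect(P,name):
    R=cv2.minAreaRect(P.astype(np.float32)); print(name,np.round(R[0],1),np.round(R[1],1),round(R[2],1))
m=(w.min(2)>130)&(Z<30)&(Z>-5)&(C[...,0]>380)&(C[...,0]<500)
n,l,s,c=cv2.connectedComponentsWithStats(m.astype(np.uint8)); i=1+s[1:,4].argmax(); P=C[l==i]
rect(P[:,:2],'ruler wrist'); rib=P[P[:,2]>15]; print(len(P),len(rib),np.median(rib,0)); rect(rib[:,:2],'rib')
E
```

```text
time_s: 31.8
ee_pos: [493.7, 239.8, 40.5]
tool_rot: [[-0.827, 0.562, -0.022], [0.563, 0.827, -0.003], [0.016, -0.015, -1.0]]
force: [-0.8, -0.1, -3.2]
grip_width: 58.5
time_s: 32.22
ee_pos: [494.1, 240.1, 41.1]
tool_rot: [[-0.827, 0.562, -0.02], [0.563, 0.827, -0.003], [0.015, -0.014, -1.0]]
force: [-0.3, -0.2, 0.7]
grip_width: 81.1
time_s: 32.63
ee_pos: [496.6, 183.7, 176.6]
tool_rot: [[-0.665, 0.746, -0.011], [0.746, 0.665, 0.007], [0.013, -0.003, -1.0]]
force: [1.0, -0.7, -0.4]
grip_width: 85.0
time_s: 33.05
ee_pos: [439.8, 7.1, 176.4]
tool_rot: [[-0.102, 0.995, -0.006], [0.995, 0.102, 0.008], [0.009, -0.005, -1.0]]
force: [-0.3, -0.0, 0.1]
grip_width: 59.5
time_s: 33.22
ee_pos: [439.4, 5.1, 176.6]
tool_rot: [[-0.046, 0.999, -0.005], [0.999, 0.046, 0.007], [0.007, -0.005, -1.0]]
force: [0.5, 0.5, 0.5]
grip_width: 47.3
t 33.22 pos [439.4   5.1 176.6] F [0.5 0.5 0.5] w 47.3
[[-0.046, 0.999, -0.005], [0.999, 0.046, 0.007], [0.007, -0.005, -1.0]] q [ 0.54  0.19 -0.71  2.07  0.14  0.93 -0.2 ]
ruler wrist [440.   47.7] [256.7 120. ] 90.0
25361 2478 [436.89528961  25.56851748  23.0349278 ]
rib [437.4  19.8] [ 14.1 178.7] 3.5
```

View pics/w5.png

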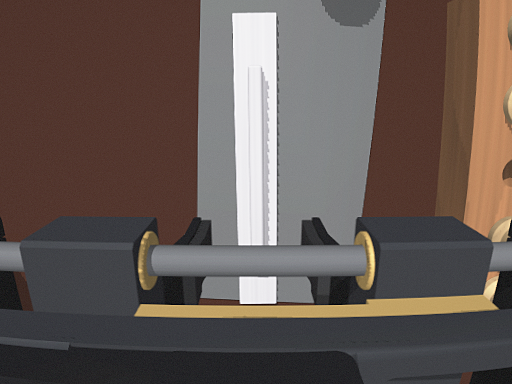

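```bash
python3 -m jog '[[-0.1,0,-3,-0.4,-0.3,0.9],[-0.1,0,-6,-0.4,-0.3,0.9],[-0.1,0,-9,-0.4,-0.3,0.9],[-0.1,0,-10.5,-0.4,-0.3,0.9],[-0.1,0,-10.5,-0.4,-0.3,0.9]]'; python3 -m jog '[[0,0,0,0,0,0],[0,0,0,0,0,0]]'
```

```text
time_s: 33.73
ee_pos: [436.8, 8.9, 69.0]
tool_rot: [[-0.073, 0.997, -0.006], [0.997, 0.073, 0.003], [0.004, -0.006, -1.0]]
force: [-1.0, 0.0, 0.8]
grip_width: 43.3
time_s: 33.9
ee_pos: [437.5, 10.1, 69.5]
tool_rot: [[-0.075, 0.997, -0.005], [0.997, 0.075, 0.004], [0.004, -0.005, -1.0]]
force: [1.4, -0.0, 0.1]
grip_width: 43.4
```

```bash
python3 -m jog '[[0.05,-0.4,-1,-0.2,-0.3,-0.8],[0.05,-0.4,-2.3,-0.2,-0.3,-0.8],[0.05,-0.4,-3.6,-0.2,-0.3,-0.8],[0.05,-0.4,-3.6,-0.2,-0.3,-0.8]]'; python3 -m jog '[[0,0,0,0,0,0],[0,0,0,0,0,0],[0,0,0,0,0,0],[0,0,0,0,0,0],[0,0,0,0,0,0]]' -0.95 40; python3 -m jog '[[0,0,0,0,0,0],[0,0,0,0,0,0],[0,0,0,0,0,0]]'
```

```text
time_s: 34.23
ee_pos: [437.8, 6.2, 33.3]
tool_rot: [[-0.062, 0.998, -0.0], [0.998, 0.062, 0.0], [0.001, -0.0, -1.0]]
force: [-0.8, 0.4, -0.2]
grip_width: 43.4
time_s: 34.65
ee_pos: [438.3, 6.2, 33.9]
tool_rot: [[-0.062, 0.998, 0.001], [0.998, 0.062, 0.0], [0.0, 0.001, -1.0]]
force: [0.6, 0.4, 0.2]
grip_width: 17.8
time_s: 34.9
ee_pos: [438.3, 6.2, 34.0]
tool_rot: [[-0.062, 0.998, 0.001], [0.998, 0.062, 0.0], [0.0, 0.001, -1.0]]
force: [-0.1, -0.8, 0.5]
grip_width: 4.3
```

```bash
python3 -m jog '[[0,0,0,0,0,0],[0,0,0,0,0,0]]'
python3 - <<'E'
from h import *
o=st()
w,dw,pw=snap('wrist'); b,_,_=snap('side')
C=cloud(pw,dw); Z=C[...,2]; m=(w.min(2)>130)&(Z<40)&(Z>-5)&(C[...,0]>400)&(C[...,0]<480)&(C[...,1]>-20)&(C[...,1]<170)
P=C[m]; rib=P[P[:,2]>15]; print(len(rib),np.median(rib,0)); R=cv2.minAreaRect(rib[:,:2].astype(np.float32)); print(R); st_=P[P[:,2]<13]; print(np.median(st_,0))
cv2.imwrite('pics/c4.png',np.hstack([w[:,:,::-1][100:320,130:390],cv2.resize(b[150:300,210:350,::-1],(205,220))]))
E
```

```text
time_s: 35.07
ee_pos: [438.3, 6.2, 34.0]
tool_rot: [[-0.062, 0.998, 0.001], [0.998, 0.062, 0.0], [0.0, 0.001, -1.0]]
force: [0.7, 0.3, -0.4]
grip_width: 2.6
t 35.07 pos [438.3   6.2  34. ] F [ 0.7  0.3 -0.4] w 2.6
[[-0.062, 0.998, 0.001], [0.998, 0.062, 0.0], [0.0, 0.001, -1.0]] q [ 0.38  0.42 -0.59  2.21  0.41  0.61 -0.44]
4720 [434.58025963  60.80284185  23.06141084]
((435.1835021972656, 51.17938232421875), (13.91878604888916, 116.11345672607422), 3.933828592300415)
[429.67606713  77.63248741   7.31281996]
```

View pics/c4.png

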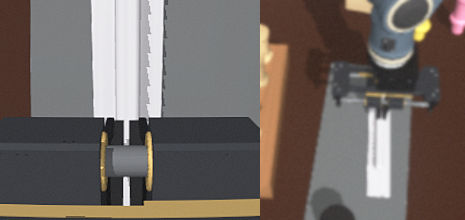

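```bash
python3 -m jog '[[0,0,0,0,0,0],[0,0,0,0,0,0],[0,0,0,0,0,0],[0,0,0,0,0,0],[0,0,0,0,0,0]]' -0.25;python3 -m jog '[[0,0,-0.2,0,0,0],[0,0,-0.4,0,0,0],[0,0,-0.4,0,0,0]]';python3 -m jog '[[0,0,-0.2,0,0,0],[0,0,-0.3,0,0,0],[0,0,-0.3,0,0,0]]'
```

```text
time_s: 35.58
ee_pos: [438.3, 6.2, 33.9]
tool_rot: [[-0.062, 0.998, 0.001], [0.998, 0.062, 0.0], [0.0, 0.001, -1.0]]
force: [0.1, -0.5, -0.7]
grip_width: 27.0
time_s: 35.83
ee_pos: [438.0, 6.1, 29.5]
tool_rot: [[-0.062, 0.998, 0.0], [0.998, 0.062, 0.0], [0.0, 0.0, -1.0]]
force: [-0.5, 0.0, 0.2]
grip_width: 32.1
time_s: 36.08
ee_pos: [437.8, 6.1, 26.2]
tool_rot: [[-0.062, 0.998, -0.001], [0.998, 0.062, 0.0], [0.0, -0.001, -1.0]]
force: [-0.2, -0.3, 0.0]
grip_width: 32.7
```

```bash
python3 -m jog '[[0,0,-0.1,0,0,0],[0,0,-0.2,0,0,0],[0,0,-0.2,0,0,0]]';python3 -m jog '[[0,0,-0.1,0,0,0],[0,0,-0.2,0,0,0],[0,0,-0.2,0,0,0]]';python3 -m jog '[[0,0,-0.1,0,0,0],[0,0,-0.2,0,0,0],[0,0,-0.2,0,0,0]]'
```

```text
time_s: 36.33
ee_pos: [437.6, 6.1, 24.1]
tool_rot: [[-0.062, 0.998, -0.001], [0.998, 0.062, 0.0], [0.0, -0.001, -1.0]]
force: [0.8, 0.5, 0.1]
grip_width: 32.9
time_s: 36.58
ee_pos: [437.5, 6.1, 21.9]
tool_rot: [[-0.062, 0.998, -0.001], [0.998, 0.062, 0.0], [0.0, -0.001, -1.0]]
force: [-0.1, -1.0, 0.2]
grip_width: 32.6
time_s: 36.83
ee_pos: [437.4, 6.1, 19.7]
tool_rot: [[-0.062, 0.998, -0.001], [0.998, 0.062, 0.0], [0.0, -0.001, -1.0]]
force: [0.7, -0.7, -0.0]
grip_width: 32.7
```

```bash
python3 -m jog '[[0,0,0,0,0,0],[0,0,0,0,0,0],[0,0,0,0,0,0],[0,0,0,0,0,0],[0,0,0,0,0,0]]' -0.95 15; python3 -m jog '[[0,0,0,0,0,0],[0,0,0,0,0,0]]'
```

```text
time_s: 37.25
ee_pos: [437.4, 6.1, 19.7]
tool_rot: [[-0.062, 0.998, -0.001], [0.998, 0.062, 0.0], [0.0, -0.001, -1.0]]
force: [0.4, -0.2, 0.4]
grip_width: 7.9
time_s: 37.42
ee_pos: [437.4, 6.1, 19.8]
tool_rot: [[-0.062, 0.998, -0.001], [0.998, 0.062, 0.0], [0.0, -0.001, -1.0]]
force: [0.8, 0.3, -0.2]
grip_width: 3.6
```

Run:
```python
from h import *
o=st()
w,dw,pw=snap('wrist'); b,db,pb=snap('side')
C=cloud(pw,dw); 
for v in (200,210,216,222,228,290,296,302,308): print(v,[(u,*np.round(C[v,u],0)) for u in (236,246,256,266,276)])
cv2.imwrite('pics/c5.png',np.hstack([cv2.resize(w[:,:,::-1][180:330,190:330],(420,450)),cv2.resize(b[160:240,240:320,::-1],(380,450))[:, :]]))
```

```text
t 37.42 pos [437.4   6.1  19.8] F [ 0.8  0.3 -0.2] w 3.6
[[-0.062, 0.998, -0.001], [0.998, 0.062, 0.0], [0.0, -0.001, -1.0]] q [ 0.36  0.45 -0.57  2.22  0.43  0.58 -0.47]
200 [(236, np.float64(424.0), np.float64(19.0), np.float64(7.0)), (246, np.float64(430.0), np.float64(20.0), np.float64(9.0)), (256, np.float64(435.0), np.float64(25.0), np.float64(24.0)), (266, np.float64(440.0), np.float64(25.0), np.float64(24.0)), (276, np.float64(447.0), np.float64(20.0), np.float64(7.0))]
210 [(236, np.float64(424.0), np.float64(13.0), np.float64(7.0)), (246, np.float64(430.0), np.float64(14.0), np.float64(8.0)), (256, np.float64(435.0), np.float64(19.0), np.float64(23.0)), (266, np.float64(441.0), np.float64(19.0), np.float64(23.0)), (276, np.float64(447.0), np.float64(15.0), np.float64(9.0))]
216 [(236, np.float64(424.0), np.float64(9.0), np.float64(7.0)), (246, np.float64(430.0), np.float64(10.0), np.float64(7.0)), (256, np.float64(436.0), np.float64(16.0), np.float64(23.0)), (266, np.float64(441.0), np.float64(16.0), np.float64(22.0)), (276, np.float64(447.0), np.float64(11.0), np.float64(9
[... 1198 characters left out ...]
), (276, np.float64(442.0), np.float64(16.0), np.float64(99.0))]
302 [(236, np.float64(430.0), np.float64(12.0), np.float64(97.0)), (246, np.float64(433.0), np.float64(-1.0), np.float64(78.0)), (256, np.float64(439.0), np.float64(-36.0), np.float64(24.0)), (266, np.float64(440.0), np.float64(1.0), np.float64(79.0)), (276, np.float64(440.0), np.float64(30.0), np.float64(123.0))]
308 [(236, np.float64(430.0), np.float64(29.0), np.float64(126.0)), (246, np.float64(433.0), np.float64(30.0), np.float64(127.0)), (256, np.float64(435.0), np.float64(30.0), np.float64(126.0)), (266, np.float64(437.0), np.float64(29.0), np.float64(125.0)), (276, np.float64(439.0), np.float64(31.0), np.float64(126.0))]
```

View pics/c5.png

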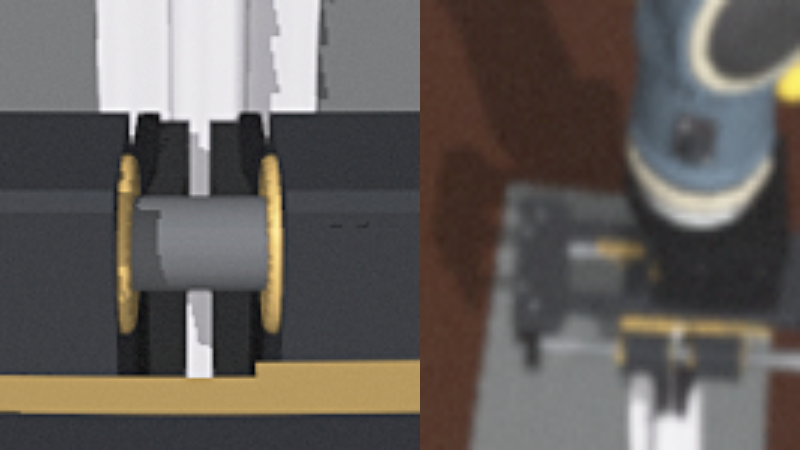

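Both the fingers' lowest visible edge (z≈28) and the empty closes show the real tips sit about 9 mm behind the TCP, not 22 mm ahead of it. I'll open and go lower, watching the force.

```bash
python3 -m jog '[[0,0,0.3,0,0,0],[0,0,0.3,0,0,0],[0,0,0.3,0,0,0],[0,0,0.3,0,0,0],[0,0,0.3,0,0,0]]' -0.25;python3 -m jog '[[0.05,0,-0.4,0,0,0],[0.1,0,-0.9,0,0,0],[0.1,0,-0.9,0,0,0]]';python3 -m jog '[[0,0,-0.2,0,0,0],[0,0,-0.4,0,0,0],[0,0,-0.4,0,0,0]]';python3 -m jog '[[0,0,-0.2,0,0,0],[0,0,-0.3,0,0,0],[0,0,-0.3,0,0,0]]'
```

```text
time_s: 37.93
ee_pos: [437.4, 6.0, 22.8]
tool_rot: [[-0.062, 0.998, -0.001], [0.998, 0.062, 0.0], [0.0, -0.001, -1.0]]
force: [0.2, 0.6, 0.6]
grip_width: 27.5
time_s: 38.18
ee_pos: [437.8, 5.9, 12.8]
tool_rot: [[-0.062, 0.998, -0.003], [0.998, 0.062, 0.0], [0.001, -0.003, -1.0]]
force: [0.2, -0.6, -0.0]
grip_width: 32.2
time_s: 38.43
ee_pos: [437.4, 6.0, 8.4]
tool_rot: [[-0.062, 0.998, -0.004], [0.998, 0.062, 0.0], [0.001, -0.004, -1.0]]
force: [-0.2, 1.2, -0.3]
grip_width: 32.6
time_s: 38.68
ee_pos: [437.3, 5.9, 5.2]
tool_rot: [[-0.062, 0.998, -0.004], [0.998, 0.062, 0.0], [0.001, -0.004, -1.0]]
force: [-0.0, -0.5, -0.8]
grip_width: 33.1
```

```bash
python3 -m jog '[[0.08,0,-0.2,0,-0.2,0],[0.08,0,-0.2,0,-0.2,0],[0.08,0,-0.2,0,-0.2,0],[0.08,0,-0.2,0,-0.2,0],[0.08,0,-0.2,0,-0.2,0]]' -0.95 40; python3 -m jog '[[0,0,0,0,0,0],[0,0,0,0,0,0],[0,0,0,0,0,0]]'
```

```text
time_s: 39.1
ee_pos: [438.3, 6.0, 3.2]
tool_rot: [[-0.062, 0.998, -0.0], [0.998, 0.062, 0.0], [0.0, -0.0, -1.0]]
force: [0.6, -0.8, -0.9]
grip_width: 13.4
time_s: 39.35
ee_pos: [438.3, 6.0, 3.2]
tool_rot: [[-0.062, 0.998, -0.0], [0.998, 0.062, 0.001], [0.001, -0.0, -1.0]]
force: [-0.4, 0.7, -1.0]
grip_width: 13.7
```

```bash
python3 -m jog '[[0,0,2,0,0,0],[0,0,5,0,0,0],[0,0,9,0,0,0],[0,0,13,0,0,0],[0,0,17,0,0,0]]'; python3 -m jog '[[0,0,2,0,0,0],[3,0,2,0,0,1.6],[7,0.5,2,0,0,1.6],[11,1,2,0,0,1.6],[15,1.3,2,0,0,1.6]]'; python3 -m jog '[[3,0.3,0,0,0,0],[6,0.6,0,0,0,0],[9,0.8,0,0,0,0],[9.8,0.8,0,0,0,0],[9.8,0.8,0,0,0,0]]';python3 -m jog '[[0,0,0,0,0,0],[0,0,0,0,0,0]]'
python3 - <<'E'
from h import *
o=st()
w,dw,pw=snap('wrist','w6.png'); C=cloud(pw,dw); T=C-o['ee_pos']
m=(w.min(2)>130)&(abs(T[...,0])<40)&(T[...,2]>-20)&(T[...,2]<30)&(T[...,1]>0)
P=T[m]; s=P[P[:,2]<12]; rb=P[P[:,2]>15]; 
print('strip z',np.median(s[:,2]),'rib',np.median(rb,0),'ymax',P[:,1].max())
A=np.c_[s,np.ones(len(s))]; print('strip plane slope',np.round(np.linalg.lstsq(np.c_[s[:,:2],np.ones(len(s))],s[:,2],rcond=None)[0],4))
print(cv2.minAreaRect(rb[:,:2].astype(np.float32)))
E
```

```text
time_s: 39.77
ee_pos: [437.1, 6.2, 174.5]
tool_rot: [[-0.063, 0.998, -0.002], [0.998, 0.063, 0.001], [0.001, -0.002, -1.0]]
force: [1.3, -0.7, -2.1]
grip_width: 14.0
time_s: 40.18
ee_pos: [588.2, 19.1, 194.3]
tool_rot: [[-0.09, 0.996, -0.003], [0.996, 0.09, 0.0], [0.0, -0.003, -1.0]]
force: [0.5, 0.3, -1.4]
grip_width: 13.3
time_s: 40.6
ee_pos: [687.2, 27.1, 192.6]
tool_rot: [[-0.089, 0.996, -0.005], [0.996, 0.089, 0.001], [0.001, -0.004, -1.0]]
force: [-0.1, -0.7, -2.6]
grip_width: 13.5
time_s: 40.77
ee_pos: [685.7, 26.9, 191.8]
tool_rot: [[-0.09, 0.996, -0.007], [0.996, 0.09, 0.0], [0.001, -0.007, -1.0]]
force: [0.5, 0.3, -2.3]
grip_width: 13.4
t 40.77 pos [685.7  26.9 191.8] F [ 0.5  0.3 -2.3] w 13.4
[[-0.09, 0.996, -0.007], [0.996, 0.09, 0.0], [0.001, -0.007, -1.0]] q [ 0.32  0.59 -0.64  1.49  0.37  1.19 -0.29]
strip z 4.066241331875716 rib [-6.03339745 56.07135477 19.8178204 ] ymax 116.65358282351671
strip plane slope [-7.5000e-03 -1.0000e-04  4.0211e+00]
((-5.60468864440918, 51.4974365234375), (14.137137413024902, 103.19123077392578), 5.178990840911865)
```

View pics/w6.png

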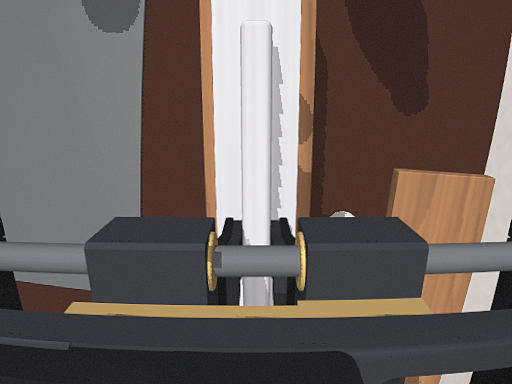

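The ruler is held level at yaw 5.2°, directly over the rail.

```bash
python3 -m jog '[[0,0,-1.5,0,-0.4,0],[0,0,-3,0,-0.4,0],[0,0,-4.5,0,-0.4,0],[0,0,-5,0,-0.4,0],[0,0,-5,0,-0.4,0]]';python3 -m jog '[[0,0,-0.4,0,0,0],[0,0,-0.8,0,0,0],[0,0,-0.8,0,0,0]]'
```

```text
time_s: 41.23
ee_pos: [684.0, 26.1, 141.1]
tool_rot: [[-0.09, 0.996, -0.002], [0.996, 0.09, -0.001], [-0.0, -0.002, -1.0]]
force: [0.3, -1.1, -1.7]
grip_width: 13.3
time_s: 41.48
ee_pos: [683.8, 26.0, 133.0]
tool_rot: [[-0.09, 0.996, -0.003], [0.996, 0.09, -0.001], [-0.001, -0.003, -1.0]]
force: [-0.4, -0.4, -2.1]
grip_width: 13.6
```

```bash
python3 -m jog '[[0.2,0,-0.1,0,-0.2,0],[0.2,0,-0.2,0,-0.2,0],[0.2,0,-0.2,0,-0.2,0]]';python3 -m jog '[[0,0,0,0,0,0],[0,0,0,0,0,0],[0,0,0,0,0,0],[0,0,0,0,0,0],[0,0,0,0,0,0]]' -0.25;python3 -m jog '[[0,0,2,0,0,0],[0,0,4,0,0,0],[0,0,6,0,0,0],[0,0,6,0,0,0]]'
python3 - <<'E'
from h import *
o=st()
w,dw,pw=snap('wrist'); C=cloud(pw,dw)
m=(w.min(2)>130)&(C[...,2]>122)&(C[...,2]<160)&(abs(C[...,0]-680)<40)
P=C[m]; rb=P[P[:,2]>145]; s=P[P[:,2]<141]
print(np.median(s,0),np.median(rb,0)); print(cv2.minAreaRect(rb[:,:2].astype(np.float32)), P[:,1].max())
print(np.round(np.linalg.lstsq(np.c_[s[:,:2],np.ones(len(s))],s[:,2],rcond=None)[0],4))
E
```

```text
time_s: 41.73
ee_pos: [685.9, 26.0, 131.1]
tool_rot: [[-0.09, 0.996, 0.001], [0.996, 0.09, -0.001], [-0.001, 0.001, -1.0]]
force: [-0.2, 0.8, -1.3]
grip_width: 14.0
time_s: 42.15
ee_pos: [686.1, 26.1, 131.4]
tool_rot: [[-0.09, 0.996, 0.002], [0.996, 0.09, -0.001], [-0.001, 0.002, -1.0]]
force: [0.4, -0.7, -0.5]
grip_width: 31.1
time_s: 42.48
ee_pos: [688.6, 27.0, 196.2]
tool_rot: [[-0.089, 0.996, 0.01], [0.996, 0.089, 0.0], [-0.001, 0.01, -1.0]]
force: [1.1, -0.7, 1.1]
grip_width: 32.8
t 42.48 pos [688.6  27.  196.2] F [ 1.1 -0.7  1.1] w 32.8
[[-0.089, 0.996, 0.01], [0.996, 0.089, 0.0], [-0.001, 0.01, -1.0]] q [ 0.32  0.58 -0.65  1.5   0.37  1.18 -0.3 ]
[677.87271608  85.81851573 134.32609801] [681.99107715  60.96223431 150.07479434]
((683.922607421875, 37.71989822387695), (14.056295394897461, 182.3427276611328), 5.19351053237915) 161.15056006116777
[6.000000e-04 3.000000e-04 1.339009e+02]
```

```bash
python3 -m jog '[[-0.3,3,0,0,0.5,0],[-0.8,6,0,0,0.5,0],[-1.2,9,0,0,0.5,0],[-1.4,12.5,0,0,0.5,0],[-1.4,12.9,0,0,0.5,0]]' -1 20;python3 -m jog '[[0,0,-2,0,0,0],[0,0,-4,0,0,0],[0,0,-5,0,0,0],[0,0,-5,0,0,0]]'
```

```text
time_s: 42.95
ee_pos: [670.5, 164.8, 193.5]
tool_rot: [[-0.1, 0.995, -0.004], [0.995, 0.1, 0.005], [0.006, -0.004, -1.0]]
force: [-0.6, 2.1, 0.4]
grip_width: 7.0
time_s: 43.28
ee_pos: [668.5, 163.4, 139.6]
tool_rot: [[-0.1, 0.995, -0.011], [0.995, 0.1, 0.003], [0.004, -0.01, -1.0]]
force: [0.2, 0.0, -0.2]
grip_width: 0.2
```

```bash
python3 -m jog '[[0.6,-0.8,0,-0.2,-0.6,0],[0.6,-0.8,0,-0.2,-0.6,0],[0.6,-0.8,-0.5,-0.2,-0.6,0],[0.6,-0.8,-0.7,-0.2,-0.6,0],[0.6,-0.8,-0.7,-0.2,-0.6,0]]';python3 -m jog '[[0,0,-0.3,0,0,0],[0,0,-0.5,0,0,0],[0,0,-0.5,0,0,0]]'
```

```text
time_s: 43.7
ee_pos: [674.5, 155.2, 132.5]
tool_rot: [[-0.099, 0.995, -0.0], [0.995, 0.099, -0.001], [-0.001, -0.0, -1.0]]
force: [0.4, 0.7, -0.7]
grip_width: 0.5
time_s: 43.95
ee_pos: [674.1, 155.2, 127.0]
tool_rot: [[-0.1, 0.995, -0.001], [0.995, 0.1, -0.001], [-0.001, -0.001, -1.0]]
force: [1.2, 0.5, 0.5]
grip_width: 0.6
```

```bash
python3 -m jog '[[0,0,-0.2,0,0,0],[0,0,-0.3,0,0,0],[0,0,-0.3,0,0,0]]';python3 -m jog '[[0,0,-0.2,0,0,0],[0,0,-0.3,0,0,0],[0,0,-0.3,0,0,0]]'; python3 -m jog '[[0,0,-0.2,0,0,0],[0,0,-0.3,0,0,0],[0,0,-0.3,0,0,0]]'
```

```text
time_s: 44.2
ee_pos: [674.4, 155.4, 125.4]
tool_rot: [[-0.1, 0.995, -0.0], [0.995, 0.1, -0.001], [-0.001, -0.0, -1.0]]
force: [-2.2, -0.2, 5.7]
grip_width: 0.5
time_s: 44.45
ee_pos: [674.5, 155.4, 125.4]
tool_rot: [[-0.099, 0.995, 0.001], [0.995, 0.099, -0.002], [-0.002, 0.001, -1.0]]
force: [-5.6, -2.4, 12.7]
grip_width: 0.5
time_s: 44.7
ee_pos: [674.4, 155.4, 125.3]
tool_rot: [[-0.099, 0.995, 0.002], [0.995, 0.099, -0.003], [-0.003, 0.001, -1.0]]
force: [-4.7, -2.2, 13.3]
grip_width: 0.9
```

```bash
python3 -m jog '[[0,0,2,0,0,0],[0,0,4,0,0,0],[0,0,6,0,0,0],[0,0,6,0,0,0]]'; python3 -m jog '[[0,-3,0,0,0,0],[0.5,-6,0,0,0,0],[1,-9,0,0,0,0],[1.4,-12,0,0,0,0],[1.6,-15,0,0,0,0]]';python3 -m jog '[[0,-3,0,0,0,0],[0.5,-6,0,0,0,0],[0.8,-9,0,0,0,0],[0.8,-10,0,0,0,0],[0.8,-10,0,0,0,0]]';python3 -m jog '[[0,0,0,0,0,0],[0,0,0,0,0,0]]'
```

```text
time_s: 45.03
ee_pos: [676.7, 156.9, 190.2]
tool_rot: [[-0.099, 0.995, 0.009], [0.995, 0.099, -0.001], [-0.002, 0.009, -1.0]]
force: [-0.8, 0.3, 0.9]
grip_width: 0.5
time_s: 45.45
ee_pos: [692.7, 5.3, 189.4]
tool_rot: [[-0.099, 0.995, 0.009], [0.995, 0.099, -0.001], [-0.002, 0.009, -1.0]]
force: [0.6, -0.1, -0.1]
grip_width: 0.3
time_s: 45.87
ee_pos: [700.4, -99.8, 188.1]
tool_rot: [[-0.093, 0.996, 0.007], [0.996, 0.093, -0.003], [-0.004, 0.007, -1.0]]
force: [0.4, 0.1, 0.4]
grip_width: 0.5
time_s: 46.03
ee_pos: [700.0, -98.0, 187.7]
tool_rot: [[-0.095, 0.995, 0.007], [0.996, 0.095, -0.002], [-0.003, 0.006, -1.0]]
force: [0.7, -0.0, 1.0]
grip_width: 0.7
```

```bash
python3 -m jog '[[-0.15,-0.6,-2,0.1,0.4,0],[-0.15,-0.6,-4,0.1,0.4,0],[-0.15,-0.6,-5.5,0.1,0.4,0],[-0.15,-0.6,-5.5,0.1,0.4,0]]';python3 -m jog '[[0.1,0,-0.3,0,0,0],[0.1,0,-0.5,0,0,0],[0.1,0,-0.5,0,0,0]]'; python3 -m jog '[[0,0,-0.1,0,0,0],[0,0,-0.2,0,0,0],[0,0,-0.3,0,0,0]]'
```

```text
time_s: 46.37
ee_pos: [696.1, -101.9, 128.8]
tool_rot: [[-0.098, 0.995, -0.007], [0.995, 0.098, 0.001], [0.002, -0.007, -1.0]]
force: [0.0, 0.1, -1.6]
grip_width: 0.7
time_s: 46.62
ee_pos: [697.9, -100.4, 125.5]
tool_rot: [[-0.099, 0.995, -0.005], [0.995, 0.099, 0.002], [0.002, -0.005, -1.0]]
force: [-1.9, 0.9, 3.0]
grip_width: 0.5
time_s: 46.87
ee_pos: [698.8, -99.3, 125.4]
tool_rot: [[-0.1, 0.995, -0.003], [0.995, 0.1, 0.002], [0.002, -0.003, -1.0]]
force: [-5.2, 0.6, 14.5]
grip_width: 0.5
```

```bash
python3 -m jog '[[0,0,0,0,0,0],[0,0,0,0,0,0],[0,0,0,0,0,0]]';python3 -m jog '[[0,0,2,0,0,0],[0,0,4,0,0,0],[0,0,7,0,0,0],[0,0,7,0,0,0]]' -0.25; python3 -m jog '[[-0.3,3,0,0,0,0],[-0.6,6,0,0,0,0],[-1,9,0,0,0,0],[-1.2,12,0,0,0,0],[-1.2,12.5,0,0,0,0]]';python3 -m jog '[[0,0,0,0,0,0],[0,0,0,0,0,0]]'
python3 - <<'E'
from h import *
o=st()
w,dw,pw=snap('wrist'); C=cloud(pw,dw)
m=(w.min(2)>130)&(C[...,2]>122)&(C[...,2]<160)&(abs(C[...,0]-680)<40)
P=C[m]; rb=P[P[:,2]>145]; s=P[P[:,2]<141]
print(np.median(s,0),np.median(rb,0)); print(cv2.minAreaRect(rb[:,:2].astype(np.float32)), P[:,1].max())
print(np.round(np.linalg.lstsq(np.c_[s[:,:2],np.ones(len(s))],s[:,2],rcond=None)[0],4))
a,d,p=snap('top'); C=cloud(p,d); Z=C[...,2]
m=(Z>45)&(Z<70)&(a.max(2)<90)&(C[...,1]>150)&(C[...,1]<330)&(C[...,0]>400)&(C[...,0]<600); print('mallet head',m.sum(),np.median(C[m],0))
E
```

```text
time_s: 47.12
ee_pos: [699.1, -99.1, 125.5]
tool_rot: [[-0.1, 0.995, -0.002], [0.995, 0.1, 0.002], [0.002, -0.002, -1.0]]
force: [-0.5, -0.1, -0.2]
grip_width: 0.3
time_s: 47.45
ee_pos: [702.2, -98.6, 201.4]
tool_rot: [[-0.099, 0.995, 0.007], [0.995, 0.099, 0.002], [0.001, 0.008, -1.0]]
force: [1.7, -0.5, 1.8]
grip_width: 19.6
time_s: 47.87
ee_pos: [688.8, 34.7, 201.8]
tool_rot: [[-0.109, 0.994, 0.007], [0.994, 0.108, 0.007], [0.006, 0.008, -1.0]]
force: [0.3, 0.7, 1.0]
grip_width: 32.4
time_s: 48.03
ee_pos: [688.5, 36.0, 201.6]
tool_rot: [[-0.111, 0.994, 0.007], [0.994, 0.111, 0.007], [0.006, 0.008, -1.0]]
force: [0.7, 0.6, -1.0]
grip_width: 32.4
t 48.03 pos [688.5  36.  201.6] F [ 0.7  0.6 -1. ] w 32.4
[[-0.111, 0.994, 0.007], [0.994, 0.111, 0.007], [0.006, 0.008, -1.0]] q [ 0.31  0.58 -0.66  1.49  0.36  1.19 -0.28]
[676.9414135   98.05723799 134.32369626] [681.83822321  62.54769161 150.06991982]
((683.6121826171875, 40.94411849975586), (14.150577545166016, 176.54183959960938), 5.114891052246094) 172.6334250876178
[-6.000000e-04  2.000000e-04  1.347397e+02]
mallet head 316 [455.10098505 260.19966128  60.02605087]
```

```bash
python3 -m jog '[[-0.35,-0.9,-1.5,-0.4,0.4,-1.2],[-0.35,-0.9,-3,-0.4,0.4,-1.2],[-0.35,-0.9,-4.5,-0.4,0.4,-1.2],[-0.35,-0.9,-4.5,-0.4,0.4,-1.2]]';python3 -m jog '[[0,0,0,0,0,0],[0,0,0,0,0,0]]'
```

```text
time_s: 48.47
ee_pos: [683.1, 20.0, 151.5]
tool_rot: [[-0.082, 0.997, -0.008], [0.997, 0.082, -0.004], [-0.003, -0.008, -1.0]]
force: [-0.6, 0.2, -0.5]
grip_width: 32.7
time_s: 48.63
ee_pos: [682.8, 17.8, 150.5]
tool_rot: [[-0.079, 0.997, -0.009], [0.997, 0.079, -0.005], [-0.005, -0.01, -1.0]]
force: [-0.4, -0.5, -0.3]
grip_width: 32.4
```

```bash
python3 -m jog '[[0.26,0.8,0,0.3,-0.5,0.6],[0.26,0.8,0,0.3,-0.5,0.6],[0.26,0.8,-1,0.3,-0.5,0.6],[0.26,0.8,-1.7,0.3,-0.5,0.6],[0.26,0.8,-1.7,0.3,-0.5,0.6]]';python3 -m jog '[[0,0,0,0,0,0],[0,0,0,0,0,0],[0,0,0,0,0,0],[0,0,0,0,0,0]]' -0.95 40; python3 -m jog '[[0,0,0,0,0,0],[0,0,0,0,0,0]]'
```

```text
time_s: 49.05
ee_pos: [684.1, 25.5, 131.4]
tool_rot: [[-0.09, 0.996, -0.004], [0.996, 0.09, -0.001], [-0.001, -0.004, -1.0]]
force: [-0.5, -0.7, -0.9]
grip_width: 32.6
time_s: 49.38
ee_pos: [684.5, 25.5, 131.7]
tool_rot: [[-0.09, 0.996, -0.003], [0.996, 0.09, -0.001], [-0.0, -0.003, -1.0]]
force: [-0.1, 0.8, -0.6]
grip_width: 13.6
time_s: 49.55
ee_pos: [684.5, 25.5, 131.6]
tool_rot: [[-0.09, 0.996, -0.003], [0.996, 0.09, -0.001], [-0.0, -0.003, -1.0]]
force: [-0.7, -0.3, -2.3]
grip_width: 13.3
```

```bash
python3 -m jog '[[0,0,1,0,0,0],[0,0,3,0,0,0],[0,0,6,0,0,0],[-3,-0.5,7,0,0,0],[-7,-1,7,0,0,0]]'; python3 -m jog '[[-4,-0.5,0,0,0,0],[-8,-0.8,0,0,0,0],[-12,-1.2,-1,0,0,0],[-15,-1.5,-2,0,0,0],[-18,-1.7,-3,0,0,0]]';python3 -m jog '[[0,0,-2,0,0,0],[0,0,-5,0,0,0],[0,0,-8,0,0,0],[0,0,-11,0,0,0],[0,0,-12,0,0,0]]';python3 -m jog '[[0,0,0,0,0,0],[0,0,0,0,0,0]]'
```

```text
time_s: 49.97
ee_pos: [618.0, 16.8, 205.6]
tool_rot: [[-0.09, 0.996, 0.006], [0.996, 0.09, 0.002], [0.001, 0.006, -1.0]]
force: [-0.1, -0.2, -2.0]
grip_width: 13.6
time_s: 50.38
ee_pos: [436.1, -0.6, 175.8]
tool_rot: [[-0.089, 0.996, 0.007], [0.996, 0.089, 0.0], [-0.0, 0.007, -1.0]]
force: [0.3, 0.6, -1.9]
grip_width: 13.5
time_s: 50.8
ee_pos: [433.8, -0.8, 53.4]
tool_rot: [[-0.09, 0.996, 0.001], [0.996, 0.09, 0.0], [0.0, 0.001, -1.0]]
force: [-0.6, 0.1, -2.1]
grip_width: 13.9
time_s: 50.97
ee_pos: [433.8, -0.5, 53.8]
tool_rot: [[-0.09, 0.996, 0.001], [0.996, 0.09, 0.0], [0.0, 0.001, -1.0]]
force: [0.1, 0.8, -1.6]
grip_width: 13.5
```

```bash
python3 -m jog '[[0,0,-1.5,0,0,0],[0,0,-3,0,0,0],[0,0,-4.5,0,0,0],[0,0,-4.8,0,0,0],[0,0,-4.8,0,0,0]]';python3 -m jog '[[0,0,-0.1,0,0,0],[0,0,-0.2,0,0,0],[0,0,-0.2,0,0,0]]';python3 -m jog '[[0,0,0,0,0,0],[0,0,0,0,0,0],[0,0,0,0,0,0],[0,0,0,0,0,0],[0,0,0,0,0,0]]' -0.25; python3 -m jog '[[0,0,2,0,0,0],[0,0,5,0,0,0],[0,0,9,0,0,0],[0,0,13,0,0,0],[0,0,16,0,0,0]]';python3 -m jog '[[0,-3,2,0,0,0],[0,-6,4,0,0,0],[0,-9,6,0,0,0],[0,-12,6,0,0,0],[0,-16,6,0,0,0]]';python3 -m jog '[[0,-4,0,0,0,0],[0,-8,0,0,0,0],[0,-10,0,0,0,0],[0,-10,0,0,0,0]]'
python3 - <<'E'
from h import *
o=st()
a,d,p=snap('top','t5.png'); C=cloud(p,d); Z=C[...,2]
cv2.imwrite('pics/t5.png',cv2.resize(a[:,:,::-1],(800,600)))
for nm,(x,y) in dict(s0=(680,91),s2=(691.4,-38),el=(674.7,155.5),er=(698.5,-101.3)).items():
    m=(np.hypot(C[...,0]-x,C[...,1]-y)<16)&(Z>122)&(Z<150)
    if m.any(): print(nm,m.sum(),np.round(np.nanmedian(C[m],0),1))
m=(Z>45)&(Z<70)&(a.max(2)<90)&(C[...,1]>150)&(C[...,1]<380)&(C[...,0]>380)&(C[...,0]<600); print('mallet head',m.sum(),np.median(C[m],0))
m=np.zeros(Z.shape,np.uint8); q=(a.min(2)>150)&(abs(C[...,0]-434)<60)&(C[...,1]<200)&(C[...,1]>-190); print(cv2.minAreaRect(C[q][:,:2].astype(np.float32)),np.percentile(C[q][:,2],[5,50,95]))
E
```

```text
time_s: 51.38
ee_pos: [434.6, -0.5, 6.6]
tool_rot: [[-0.09, 0.996, 0.002], [0.996, 0.09, 0.0], [-0.0, 0.002, -1.0]]
force: [-1.2, -0.2, -1.9]
grip_width: 13.5
time_s: 51.63
ee_pos: [435.6, -0.5, 5.6]
tool_rot: [[-0.09, 0.996, 0.004], [0.996, 0.09, -0.0], [-0.0, 0.004, -1.0]]
force: [-0.4, -1.0, -2.3]
grip_width: 13.5
time_s: 52.05
ee_pos: [435.7, -0.5, 5.7]
tool_rot: [[-0.09, 0.996, 0.004], [0.996, 0.09, -0.0], [-0.0, 0.004, -1.0]]
force: [-0.9, 0.7, 0.2]
grip_width: 31.2
time_s: 52.47
ee_pos: [436.2, 0.1, 168.4]
tool_rot: [[-0.091, 0.996, 0.006], [0.996, 0.091, 0.0], [-0.0, 0.006, -1.0]]
force: [1.0, -0.9, 0.3]
grip_width: 32.8
time_s: 52.88
ee_pos: [437.0, -159.9, 230.2]
tool_rot: [[-0.094, 0.996, 0.01], [0.996, 0.094, -0.002], [-0.002, 0.009, -1.0]]
force: [1.2, -0.2, 0.8]
grip_width: 32.3
time_s: 53.22
ee_pos: [435.6, -265.7, 229.5]
tool_rot: [[-0.085, 0.996, 0.009], [0.996, 0.085, -0.003], [-0.003, 0.009, -1.0]]
force: [0.7, -0.4, 0.9]
grip_width: 33.0
t 53.22 pos [ 435.6 -265.7  229.5] F [ 0.7 -0.4  0.9] w 33.0
[[-0.085, 0.996, 0.009], [0.996, 0.085, -0.003], [-0.003, 0.009, -1.0]] q [ 0.98  0.23 -0.6   1.88  0.15  1.07  0.41]
s0 91 [679.8  91.4 131.1]
s2 90 [690.9 -37.  130.9]
el 92 [675.3 155.8 131. ]
er 93 [ 698.6 -101.3  131.1]
mallet head 318 [454.03838682 260.24653837  59.67653637]
((435.1190490722656, 0.5898895263671875), (49.94894790649414, 315.7525329589844), 5.093567848205566) [ 2.41650945  9.23465839 26.24212033]
```

View pics/t5.png

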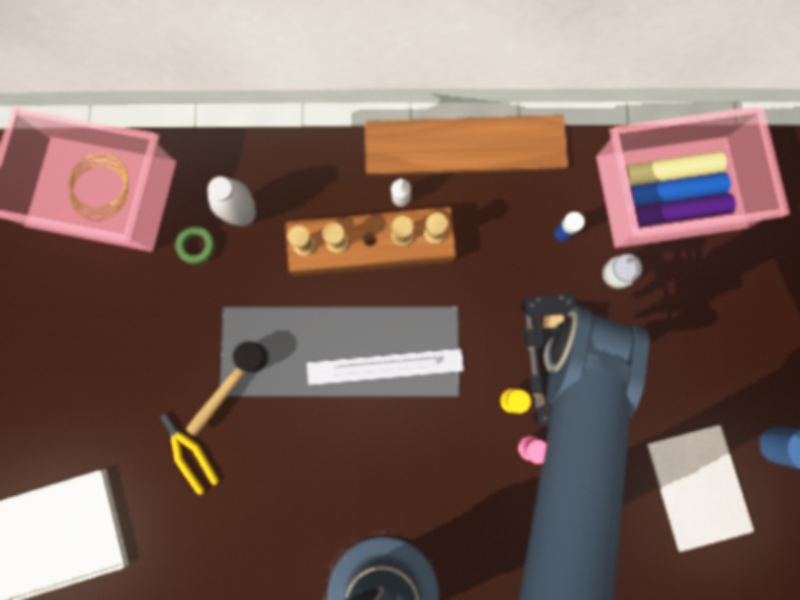

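The last view shows both posts level with the end posts, the ruler flat on the felt at (385,367), the mallet head on the felt at (250,356), and the bystanders apparently unmoved.

```bash
python3 -m jog '[[0,0,0,0,0,0],[0,0,0,0,0,0],[0,0,0,0,0,0]]' && python3 -c "
from cell import r
print(r.sign_off())"
```

```text
time_s: 53.52
ee_pos: [436.3, -260.7, 229.6]
tool_rot: [[-0.091, 0.996, 0.009], [0.996, 0.091, -0.001], [-0.001, 0.009, -1.0]]
force: [-0.6, 0.1, -0.6]
grip_width: 32.6
the job is handed in; nothing more can be done
None
```

The job is handed in at about 53 s on the robot's clock; the hand-in gives no verdict. Both loose posts were started by hand in the left and right sockets and tapped home with the mallet. I then laid the straightedge on the post tops, let go, and pressed it over the left and right end posts with about 13–14 N. It went back on the felt, and the mallet stands beside it.

**Last checks (top view):**
- **Posts:** tops at 130.9 and 131.1 mm, against 131.0 and 131.1 mm for the end posts. Both were about 1 mm from my measured socket centres.
- **Straightedge:** flat after both presses, and back on the mat at (435, 1). Its right tip overhangs the mat edge by a few millimetres.
- **Mallet:** head on the mat at (454, 260). Its top is at 60 mm, so it is standing on its face.
- **Bystanders:** they look unmoved in the picture, but I did not measure them.

**What went wrong or disagreed:**
- **Mallet slip:** it slid about 17 mm up in the grip while tapping, which left the left post 3 mm proud. I regripped it harder and tapped that post home.
- **Fingertips:** they ended about 9 mm behind the TCP, not 22 mm ahead as stated. The first two closes on the rib missed until I went lower.
- **Mallet position:** it lay about 4 cm from where I had set it down. I took this as the announced knock and left it, since it was still on the mat.

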